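# Quarter-turn the spray dish before the airbrush

### The job

Lift the spray dish out of the drying rack by its black grip, level, with the loose half-painted ball staying in the middle of the hollow, and, without turning it yet, lower its spindle through the brass guide eye of the airbrush stand. Only then turn the dish in the eye, about a quarter turn, until the red index on its rim points straight at the airbrush nozzle. Finish still holding the dish by the grip, level and steady above the eye with the middle of the ball at the height of the nozzle, so that the bare side can be sprayed; do not touch the ball or the airbrush and leave the other things on the table where they are.

Things in the scene. Friction and masses are not known exactly. Their poses are not given: they have to be found in the camera images.
- dish: Round pale aluminium spray dish, 88 mm across, 12 mm deep, 90 to 145 g, loose, in one of the rack's holes. Origin: lowest point of its hollow, on its axis; z is the axis, up; x points to the red index; y runs along the arched carrying handle (flat legs at y = +-42 mm, bar 74 to 78 mm up). The hollow slopes 8 deg out to 14 mm, 19 deg beyond. Below it a 24 mm hub, underside 16 mm below the origin.
- dish_grip (a point): Centre of the black plastic grip in the middle of the dish's handle: a block 14 mm thick along the dish's x (take it between the fingers that way), 44 mm long along y, 20 mm high, on the dish's axis 72 mm above the dish's origin. 30 mm of free space between its underside and the ball. Axes as for the dish.
- dish_index (a point): Outer face of the red index tab on the rim of the dish, on the dish's +x side, 46 mm from its axis and 10 mm above the dish's origin.
- spindle_tip (a point): Lower end of the dish's steel spindle, on the axis, 70 mm below the dish's origin. The spindle is 8 mm in diameter, runs straight down from the hub and tapers over its last 7 mm.
- ball: Smooth resin ball, 32 mm in diameter, 18 to 31 g, one half violet, the other bare grey (towards the index at the start); lies loose in the hollow and rolls freely. Origin: its centre, 16 mm above the dish's origin when it lies in the middle. Its axes turn as it rolls.
- rack: Drying rack: fixed beech block 310 mm along its x, 85 mm wide, 60 mm high, with three through holes of 11 mm diameter at x = -105, 0 and +105 mm. Origin: centre of its underside on the table. The dish and two miniatures stand in the holes with their undersides on its top.
- stand: Airbrush stand, fixed: 120 by 230 by 10 mm dark steel base plate, 12 mm post 175 mm high at x = 34, y = -155 mm, an arm from the post to the brass guide eye, and the clamp that carries the airbrush. Origin: on the table straight below the guide eye; z up; the airbrush lies on its -y side.
- eye (a point): Centre of the upper mouth of the brass guide eye, 86 mm above the table: a fixed upright ring, 13 mm hole, 28 mm outside, 10 mm thick, open below down to the base plate (its top is 10 mm above the table). Axes as for the stand.
- airbrush: Airbrush, fixed level in the stand's clamp, 138 mm above the table, along the stand's y: it reaches from 65 mm (nozzle) to 222 mm (tail) from the eye's axis, on the stand's -y side, nozzle looking at that axis. Body 13 mm thick; colour cup (26 mm across) on top, 104 mm from the eye's axis, reaching 32 mm above the airbrush's axis. Origin: on the eye's axis at nozzle height (in the air).
- nozzle (a point): Tip of the airbrush nozzle, 138 mm above the table (52 mm above the eye's mouth), 65 mm from the eye's axis on the stand's -y side. Axes as for the stand.
- mini_staff: Bystander, loose: grey robed miniature with staff on a cork handle (26 mm across), standing in the rack; 79 mm tall above the rack's top. Origin: centre of the cork's underside.
- mini_shield: Bystander, loose: red miniature with brass shield on a cork handle (26 mm across), standing in the rack; 73 mm tall above the rack's top. Origin: centre of the cork's underside.
- pot_violet: Bystander, loose: violet paint pot with white cap, 31 mm across, 48 mm high. Origin: centre of its underside.
- pot_bone: Bystander, loose: bone-coloured paint pot with white cap, 31 mm across, 48 mm high. Origin: centre of its underside.
- dropper: Bystander, loose: white dropper bottle with a teal band, 25 mm across, 77 mm high. Origin: centre of its underside.
- clippers: Bystander, loose: sprue clippers with red handles lying flat, about 150 mm long, 14 mm high, along their y. Origin: below the handles, on the table.
There are look-alikes about, which are no part of the job. Leave any brown or turquoise look-alike of the dish alone.

How it is judged:
On the way, in this order (a step that is already met when the one before it is completed fails the run):
1. the dish is lifted clear of the rack, the ball in its middle (height (world z) of spindle_tip above 0.065 m and contact force between dish and rack below 0.1 N and horizontal distance between ball and dish below 0.012 m), for 0.1 s.
2. the spindle is through the guide eye (tip more than 12 mm below its mouth), the dish not yet turned (index still more than 40 degrees off the nozzle) (z of spindle_tip in the frame of eye below -0.012 m and horizontal distance between spindle_tip and eye below 0.006 m and angle between the x axis of dish and the y axis of stand, either way round above 0.7 rad), for 0.1 s.
3. the dish is turned in the eye, its index to the nozzle (z of spindle_tip in the frame of eye below -0.012 m and horizontal distance between spindle_tip and eye below 0.006 m and angle between the x axis of dish and the y axis of stand, either way round below 0.15 rad and y of dish_index in the frame of eye below -0.03 m), for 0.2 s.
At the end, for the whole second after the job is handed in: Fingers hold the dish: spindle through the eye (tip over 12 mm below the mouth, within 6 mm of its axis), index at the nozzle within 0.15 rad, dish level within 0.08 rad and still, ball within 8 mm of its axis and within 10 mm of nozzle height, so the hub hangs clear of the eye (all of step 3 and angle between dish's own z axis and vertical below 0.08 rad and horizontal distance between ball and dish below 0.008 m and z of ball in the frame of nozzle between -0.01 and 0.01 m and linear speed of each of ball, dish below 0.03 m/s and contact force between the fingers and dish above 2 N); the arm keeps its last pose, push and grip.
It fails at once if the ball rolls more than 20 mm from the middle of the dish (distance between ball and dish above 0.03 m).
It fails at once if the dish is tipped by more than 0.25 rad (angle between dish's own z axis and vertical above 0.25 rad).
It fails at once if the robot touches the ball, or anything touches the airbrush (contact force between any of the fingers, the arm and ball above 0.1 N or contact force between anything else and airbrush above 0.5 N).
It fails at once if the dish is forced against the stand with more than 20 N (contact force between dish and stand above 20 N).
It fails at once if a miniature, pot, bottle or the clippers is moved by more than 20 mm (distance of any of mini_staff, mini_shield, pot_violet, pot_bone, dropper, clippers from where it was at the start of the episode above 0.02 m).
It also fails if it takes over 64 s, if anything falls off the work surface, if the arm or the gripper's body presses on something with over 40 N, if the wrist force passes 120 N, or if a joint passes its speed limit or range.

### The arm

A 7-joint arm with a two-finger parallel gripper is mounted at the origin on the work surface. World frame = base frame: x ahead of the robot, y to its left, z up, the work surface at z = 0. Lengths are in m, angles in rad, forces in N, time in s.
With the tool pointing down it reaches from about 0.35 to 0.9 m from the base axis. Payload 19.9 kg.
Tool frame: the origin (TCP) lies at the very end of the fingers, on their centre line; the grasp point (between the pads) lies 19 mm behind it; z points along the fingers, y is the direction in which the jaws open and shut (so a half turn about z gives the same grasp; the last joint's range is limited). The gripper opens to 85 mm and grips with 20 to 120 N. Pads are 22 mm wide; open, the fingers measure 114 mm over their backs; the gripper's body (76 mm by 85 mm) begins 54 mm behind the grasp point. The pads swing forward as they close: fully open they stand 13 mm farther back than shut.
Start: joints at [1.308, 0.417, -0.01, 1.614, 0.005, 1.111, -0.053], TCP at [0.137, -0.61, 0.231] pointing down, gripper open.
Joint ranges: [-2.81, 2.81], [-0.39, 2.02], [-1.27, 1.25], [0.06, 2.57], [-1.19, 4.33], [0.19, 2], [-2.82, 2.82]. Speed limits (rad/s): [1.89, 1.89, 2.39, 2.39, 3.01, 3.01, 3.01].

### API

Orientations are given as a unit quaternion [w, x, y, z].
In Python, from rig import monitor, vision, r, nets gives the robot as it stands.
- The arm moves only by the tool carry_out, never from a script. Its argument "steps" is a list of rows, each an object with "linear": the shift along the tool's x, y, z in units of 25 mm (1.0 is 25 mm), a list of three; "twist": the turn, a rotation vector about the tool's x, y, z in units of 6 degrees (1.0 is 6 degrees), a list of three. A call has 1 to 8 rows; each row shifts and turns the pose as measured when the row begins, along the tool's axes as they then stand; what a row does not reach is not made up. A row lasts 1/8 s, in which the tool goes at most 62.5 mm and 10.7 degrees, less where a joint would pass 70% of its speed; a pose out of reach is approached as far as the arm can. A call is refused whole if a number of a shift passes 1 or a number of a turn 1, either way. A call with a gripper value outside its range is refused whole. "claw" is the finger opening in mm, from 0 to 85.4, set as the call begins (left out, the last holds). The fingers move at their own pace and stop on an object; "squeeze" is the grip in N (left out, the last holds). Time passes only in rows, so rows that do not move let the fingers close. It gives the time, the measured TCP pose, the force and the opening at its end, in the units of the state.
- monitor.state(): the state, without advancing time (a new reading comes with each control period).
- vision.read_camera(name): name is "scene" or "top"; returns (picture, depth): 420x560x3 uint8, red, green, blue; 420x560 float32, m along the optical axis (not along the pixel's ray), 0 where there is no reading.
- vision.get_calibration(name): a dict with "vfov" (degrees; the focal length in pixels is half the picture's height over the tangent of half this angle, whatever the lens; pixels are square), "cx", "cy" (the principal point, pixels), "pose" (4x4, takes a point from camera to world coordinates). Camera axes: x right, y down, z forward; pixel columns grow to the right and rows downward; lengths in m; the calibration is good to about 2 mm. A picture is of the moment at which its call begins. get_calibration takes no time and is no camera call.
- r.hand_in(): hands the job in, once; it reports no verdict.
Trained networks look in the newest picture that a camera, given by its name, has taken for a name from the list of things; names that differ only in an ending like _2 or _b are one class to them, and where a whole thing is asked for, a point or a joint stands for the part that bears it (a point fixed in the world has none). Each returns a list of dicts, best first, with "p" (0 to 1); they miss things now and then, are a little off and sometimes report something else, mostly with a low value. They report only what shows in the picture. A call takes as long as a camera call. They do not tell look-alikes from the thing itself.
- nets.cut_out(camera, label): "pixels" (420x560 bool, what is visible of it) and "at" ([column, row] in pixels, amid what is visible of it).
The state is a dict: "t": time; "joint_pos": joint angles; "qd": joint speeds; "joint_efforts": joint torques, N m; "tool_pos": TCP position; "tcp_rot": TCP orientation; "wrist_force": force on the tool from outside, world axes, zero at the start; "torque": the same for the moment, N m; "finger_gap": opening from 0.0 (shut) to 1.0 (fully open).
Only numpy, scipy, OpenCV 4.12 (cv2) and the standard library are available. Lean on these libraries where they do the work, as an engineer would, in place of code of your own. Each camera call takes 0.05 s, during which the arm holds its last target.

## Working session

There is one attempt and no reset: what is moved stays moved. The work goes in short steps, Python scripts to look and compute and a tool call to move; the robot and the scene stay as the last step left them, time stands still between calls to the robot, and variables do not carry over. Pictures are saved under pics/ and viewed, and the job is handed in when it is done.

Besides the shell and the picture viewer there is one more tool, called after "Request:" as a command line: name --argument value ..., lists and objects as JSON in quotes. carry_out: Moves the arm, as the interface text tells. Its arguments: {"type":"object","properties":{"steps":{"type":"array"},"claw":{"type":"number"},"squeeze":{"type":"number"}},"required":["steps"]}

```bash
ls; mkdir -p pics; python3 - <<'E'
from rig import monitor, vision, r, nets
import cv2
s=monitor.state()
for k in s: print(k,s[k])
for c in ("scene","top"):
    p,d=vision.read_camera(c); cv2.imwrite(f"pics/{c}0.png",p[:,:,::-1]); print(vision.get_calibration(c))
E
```

```text
pics
t 0.0
joint_pos [ 1.30750064  0.41798661 -0.01030432  1.6141589   0.00470084  1.11070559
 -0.05301589]
qd [ 4.81964131e-05  6.45202918e-04 -7.74720445e-04  4.95382341e-04
 -2.09530507e-03  3.74188806e-04  1.44504165e-03]
joint_efforts [-1.25510029e-03 -8.64440775e+01  6.78740758e-01 -4.34888041e+01
  1.90873031e-02  7.39392475e-03 -2.70436362e-05]
tool_pos [ 0.13740333 -0.60935732  0.2306588 ]
tcp_rot [-6.06747080e-04  9.93857283e-01  1.10667606e-01 -1.13909908e-04]
wrist_force [ 0.25709911  0.41672835 -0.80745309]
torque [-0.01786994  0.04488169  0.00710757]
finger_gap 0.9973952085153845
{'vfov': 43.18775978063295, 'cx': 282.46219906047793, 'cy': 214.34101459300066, 'pose': array([[-0.17156501,  0.69038175, -0.70280757,  1.27521939],
       [ 0.98511256,  0.12810945, -0.1146351 ,  0.06567365],
       [ 0.01089431, -0.71201194, -0.70208284,  0.87297032],
       [ 0.        ,  0.        ,  0.        ,  1.        ]])}
{'vfov': 55.617131094333175, 'cx': 273.6484095465277, 'cy': 207.6009045405558, 'pose': array([[ 1.92304928e-03, -9.83538176e-01,  1.80690229e-01,
         3.64230616e-01],
       [-9.99923930e-01,  3.10183727e-04,  1.23303874e-02,
        -3.94982753e-02],
       [-1.21834539e-02, -1.80700196e-01, -9.83462761e-01,
         1.03284612e+00],
       [ 0.00000000e+00,  0.00000000e+00,  0.00000000e+00,
         1.00000000e+00]])}
```

View pics/scene0.png

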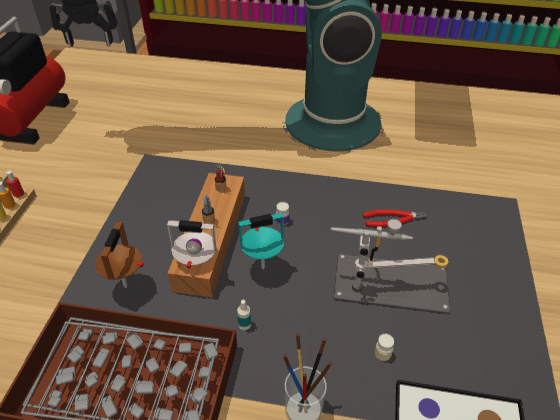

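View pics/top0.png

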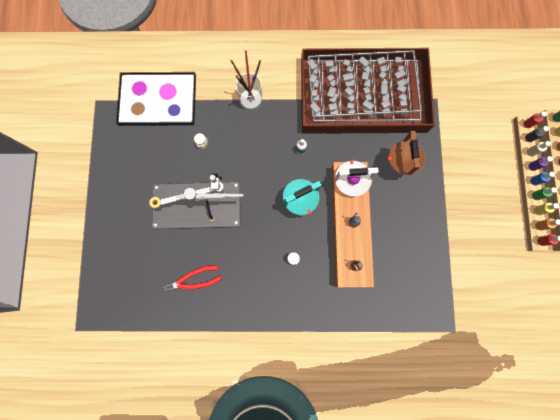

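```bash
cat > h.py <<'E'
from rig import monitor, vision, r, nets
import cv2, numpy as np
def cal(c):
    k=vision.get_calibration(c); f=210/np.tan(np.radians(k['vfov']/2)); return f,k['cx'],k['cy'],np.array(k['pose'])
def cloud(c,d):
    f,cx,cy,T=cal(c); v,u=np.mgrid[0:420,0:560]
    P=np.stack([(u-cx)/f*d,(v-cy)/f*d,d],-1)
    return P@T[:3,:3].T+T[:3,3]
def proj(c,p):
    f,cx,cy,T=cal(c); q=(np.asarray(p,float)-T[:3,3])@T[:3,:3]
    return np.stack([cx+f*q[...,0]/q[...,2],cy+f*q[...,1]/q[...,2]],-1)
E
python3 - <<'E'
from h import *
pics={}
for c in ("scene","top"):
    p,d=vision.read_camera(c); W=cloud(c,d); pics[c]=p
    np.savez(f"{c}.npz",p=p,d=d,W=W)
    for n in ("dish_grip","dish","dish_index","ball","eye","nozzle","stand","rack","airbrush","spindle_tip","mini_staff","mini_shield","dropper","pot_bone","pot_violet"):
        for o in nets.cut_out(c,n)[:3]:
            m=o['pixels']; P=W[m&(d>0)]
            if len(P): print(c,n,round(o['p'],2),np.round(o['at']),m.sum(),np.round(np.median(P,0),3),"min",np.round(np.percentile(P,2,0),3),"max",np.round(np.percentile(P,98,0),3))
for c,b in (("scene",(150,180,130,110)),("scene",(320,200,140,110)),("top",(290,130,150,120)),("top",(140,160,120,80))):
    x,y,w,h=b; cv2.imwrite(f"pics/crop_{c}_{x}.png",cv2.resize(pics[c][y:y+h,x:x+w,::-1],None,fx=5,fy=5,interpolation=cv2.INTER_CUBIC))
print(monitor.state()['t'])
E
```

```text
scene dish_grip 0.86 [260. 238.] 1423 [ 0.564 -0.093  0.077] min [ 0.523 -0.131  0.025] max [ 0.603 -0.054  0.15 ]
scene dish_grip 0.64 [123. 259.] 1728 [ 0.664 -0.351  0.078] min [ 0.555 -0.417 -0.002] max [ 0.71  -0.313  0.15 ]
scene dish_grip 0.61 [189. 238.] 1373 [ 0.616 -0.22   0.085] min [ 0.573 -0.262  0.076] max [ 0.654 -0.176  0.156]
scene dish 0.88 [258. 240.] 1515 [ 0.564 -0.095  0.077] min [ 0.455 -0.135 -0.001] max [ 0.604 -0.054  0.15 ]
scene dish 0.75 [191. 237.] 1621 [ 0.615 -0.22   0.085] min [ 0.529 -0.299  0.   ] max [ 0.653 -0.176  0.156]
scene dish 0.68 [121. 258.] 1655 [ 0.666 -0.35   0.078] min [ 0.623 -0.394  0.009] max [ 0.71  -0.313  0.15 ]
scene dish_index 0.83 [188. 240.] 1478 [ 0.615 -0.22   0.085] min [ 0.571 -0.262  0.059] max [ 0.653 -0.176  0.157]
scene dish_index 0.73 [264. 234.] 1590 [ 0.564 -0.095  0.077] min [ 0.442 -0.135 -0.002] max [ 0.604 -0.055  0.15 ]
scene dish_index 0.63 [120. 257.] 1702 [ 0.665 -0.351  0.078] min [ 0.623 -0.394 -0.   ] max [ 0.71  -0.313  0.15 ]
scene ball 0.59 [194. 246.] 178 [ 0.62  -0.217  0.1  ] min [ 0.605 -0.231  0.
[... 4102 characters left out ...]
166 -0.001] max [ 0.509 -0.078  0.091]
top mini_staff 0.44 [355. 222.] 131 [ 0.503 -0.217  0.095] min [ 0.493 -0.232  0.064] max [ 0.52  -0.209  0.134]
top mini_shield 0.61 [357. 266.] 126 [ 0.401 -0.218  0.096] min [ 0.389 -0.238  0.06 ] max [ 0.416 -0.21   0.13 ]
top dropper 0.7 [301. 142.] 125 [ 0.705 -0.097  0.051] min [ 0.699 -0.109  0.003] max [ 0.723 -0.087  0.078]
top pot_bone 0.56 [203. 142.] 188 [0.724 0.165 0.044] min [ 0.714  0.152 -0.   ] max [0.759 0.188 0.052]
top pot_violet 0.68 [292. 263.] 139 [ 0.417 -0.072  0.048] min [ 0.403 -0.089 -0.   ] max [ 0.432 -0.058  0.052]
top pot_violet 0.32 [203. 141.] 162 [0.722 0.164 0.046] min [0.713 0.152 0.002] max [0.739 0.178 0.052]
1.7
```

View crops.

View pics/crop_scene_150.png

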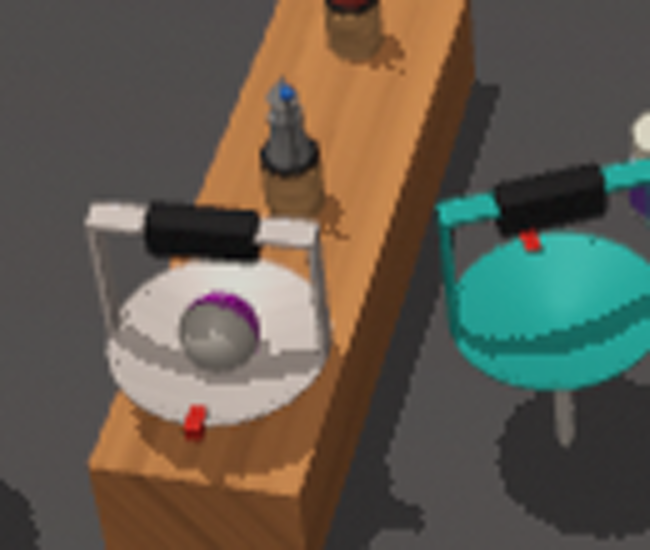

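View pics/crop_scene_320.png

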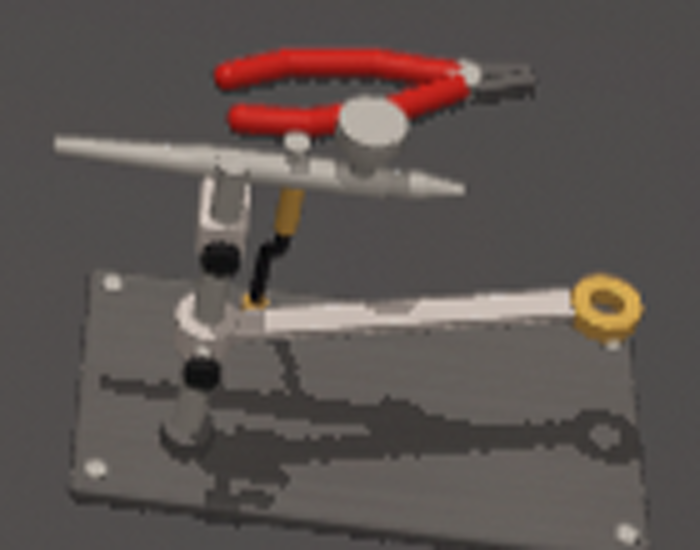

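View pics/crop_top_290.png

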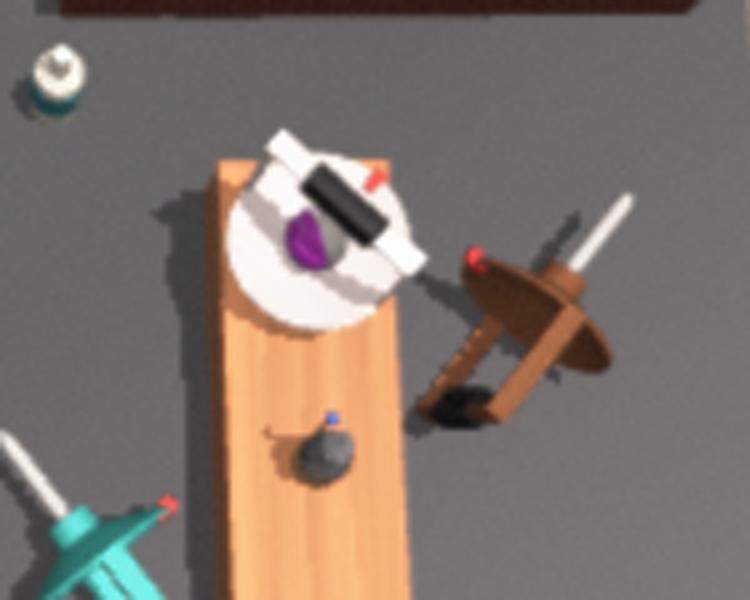

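View pics/crop_top_140.png

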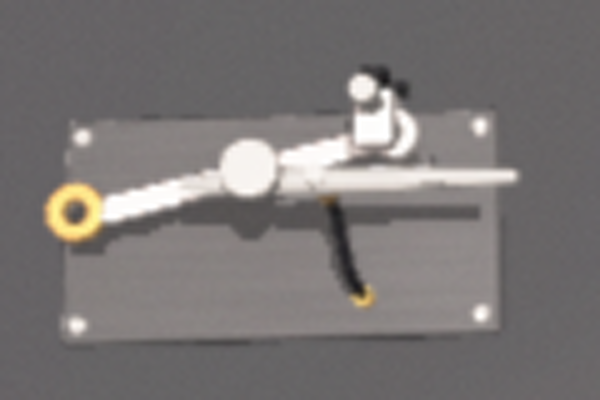

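```bash
python3 - <<'E'
from h import *
print(monitor.state()['t'])
p,d=vision.read_camera("scene"); q,e=vision.read_camera("top")
print(monitor.state()['t'],monitor.state()['tool_pos'])
np.savez("s2.npz",p=p,d=d,W=cloud("scene",d)); np.savez("t2.npz",p=q,d=e,W=cloud("top",e))
a=cv2.resize(p[170:310,90:330,::-1],None,fx=3,fy=3); b=cv2.resize(q[120:260,260:440,::-1],None,fx=3,fy=3)
cv2.imwrite("pics/a2.png",a);cv2.imwrite("pics/b2.png",b)
E
```

```text
1.7
1.8 [ 0.13749449 -0.6096964   0.23128316]
```

View pics/a2.png

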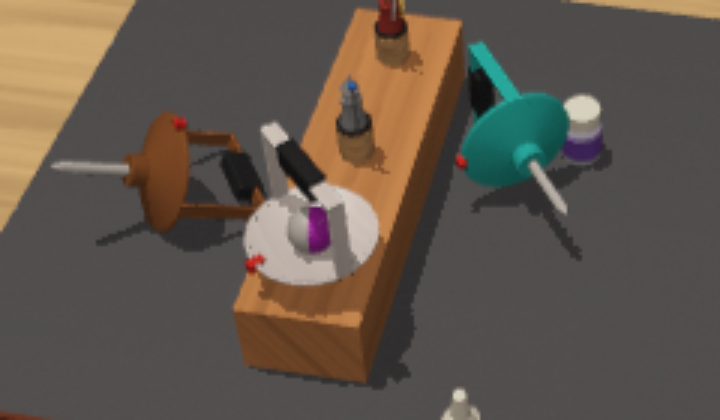

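View pics/b2.png

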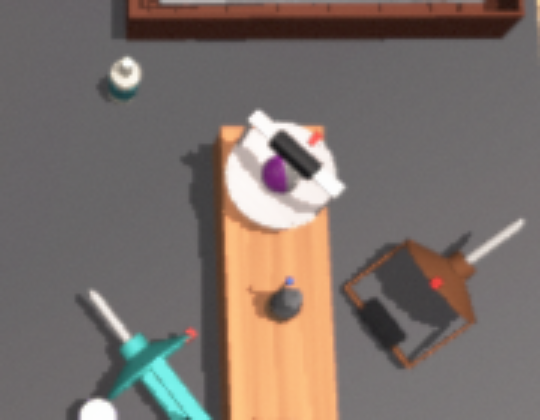

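```bash
cat > meas.py <<'E'
from h import *
def look(tag):
    out={}
    for c in ("scene","top"):
        p,d=vision.read_camera(c); W=cloud(c,d); hsv=cv2.cvtColor(p,cv2.COLOR_RGB2HSV).astype(int)
        np.savez(f"{c}_{tag}.npz",p=p,d=d,W=W); out[c]=(p,d,W,hsv)
    return out
def dishfit(o,center,rad=0.06,z0=0.076):
    """center approx xy of dish axis, z0 dish origin height"""
    for c,(p,d,W,h) in o.items():
        near=(np.hypot(W[...,0]-center[0],W[...,1]-center[1])<rad)&(d>0)
        z=W[...,2]-z0
        blk=near&(z>0.055)&(z<0.09)&(h[...,2]<70)
        bar=near&(z>0.068)&(z<0.09)
        red=near&(z>-0.005)&(z<0.025)&((h[...,0]<8)|(h[...,0]>172))&(h[...,1]>150)&(h[...,2]>100)
        vio=near&(z>0.0)&(z<0.04)&(h[...,0]>135)&(h[...,0]<165)&(h[...,1]>100)
        rim=near&(z>0.0)&(z<0.018)&(h[...,1]<40)&(h[...,2]>140)
        for n,m in (("blk",blk),("bar",bar),("red",red),("vio",vio),("rim",rim)):
            P=W[m]
            if len(P)<4: print(c,n,len(P)); continue
            s=f"{c} {n} {len(P)} med {np.round(np.median(P,0),4)} mid {np.round((np.percentile(P,2,0)+np.percentile(P,98,0))/2,4)} zmax {np.percentile(P[:,2],97):.4f}"
            if n in("blk","bar"):
                rc=cv2.minAreaRect(P[P[:,2]>np.percentile(P[:,2],97)-0.006][:,:2].astype(np.float32)*1000)
                s+=f" rect {np.round(rc[0],1)} {np.round(rc[1],1)} {rc[2]:.1f}"
                u,S,vt=np.linalg.svd(P[:,:2]-P[:,:2].mean(0),full_matrices=False); s+=f" axis {np.degrees(np.arctan2(vt[0,1],vt[0,0])):.1f}"
            print(s)
E
python3 - <<'E'
from meas import *
o=look("3"); dishfit(o,(0.615,-0.218))
for c in o:
    p,d,W,h=o[c]
    near=(np.hypot(W[...,0]-.615,W[...,1]+.218)<.055)&(d>0)
    wh=near&(W[...,2]>.078)&(W[...,2]<.095)
    (x,y),rr=cv2.minEnclosingCircle((W[wh][:,:2]*1000).astype(np.float32)); print(c,"dish circle",x,y,rr)
    br=(d>0)&(h[...,0]>16)&(h[...,0]<30)&(h[...,1]>120)&(W[...,2]>.078)&(W[...,2]<.095)&(abs(W[...,1]-.28)<.05)&(abs(W[...,0]-.56)<.05)
    P=W[br]; print("brass",len(P),np.median(P,0), [np.round(v,1) for v in cv2.minEnclosingCircle((P[:,:2]*1000).astype(np.float32))] if len(P) else 0)
    ab=(d>0)&(W[...,2]>.128)&(W[...,2]<.155)&(W[...,1]>.02)&(W[...,1]<.25)&(abs(W[...,0]-.56)<.025)
    P=W[ab]; print("airbrush ymax",np.sort(P[:,1])[-5:], np.polyfit(P[:,1],P[:,0],1), np.median(P,0))
    bp=(d>0)&(W[...,2]>.005)&(W[...,2]<.0135)&(W[...,1]>-.0)&(W[...,1]<.35)&(abs(W[...,0]-.56)<.1)
    print("base",cv2.minAreaRect((W[bp][:,:2]*1000).astype(np.float32)))
    rk=(d>0)&(W[...,2]>.055)&(W[...,2]<.064)&(abs(W[...,1]+.218)<.06)&(abs(W[...,0]-.51)<.2)
    print("rack",cv2.minAreaRect((W[rk][:,:2]*1000).astype(np.float32)))
print(monitor.state()['t'])
E
```

```text
scene blk 158 med [ 0.6157 -0.2198  0.155 ] mid [ 0.6145 -0.2204  0.1496] zmax 0.1582 rect [ 613.7 -219.8] [44.6 13.4] 44.4 axis 45.3
scene bar 283 med [ 0.6187 -0.2164  0.1531] mid [ 0.6147 -0.2188  0.1514] zmax 0.1580 rect [ 613.5 -219.9] [87.2 14.4] 46.6 axis 46.7
scene red 19 med [ 0.6452 -0.2488  0.0876] mid [ 0.6451 -0.2491  0.0863] zmax 0.0904
scene vio 89 med [ 0.62   -0.2122  0.1002] mid [ 0.6169 -0.2126  0.0967] zmax 0.1067
scene rim 673 med [ 0.6136 -0.2296  0.0834] mid [ 0.6139 -0.22    0.0829] zmax 0.0881
top blk 64 med [ 0.6091 -0.2178  0.1577] mid [ 0.6083 -0.218   0.1555] zmax 0.1609 rect [ 608.6 -220. ] [37.  10.7] 43.8 axis -136.3
top bar 258 med [ 0.6091 -0.2194  0.1563] mid [ 0.61   -0.22    0.1534] zmax 0.1616 rect [ 610.7 -220.6] [86.5 14.6] 44.3 axis -133.8
top red 6 med [ 0.6428 -0.2508  0.0922] mid [ 0.6428 -0.2508  0.0921] zmax 0.0926
top vio 66 med [ 0.6064 -0.2136  0.1049] mid [ 0.6077 -0.2135  0.1036] zmax 0.1107
top rim 630 med [ 0.6015 -0.2114  0.0858] mid [ 0.6111 -0.2194  0.0853] zmax 0.0914
scene dish circle 614.1212768554688 -220.8019256591797 46.20
[... 253 characters left out ...]
125, 196.5966033935547), (123.71807098388672, 265.925537109375), 0.8805666565895081)
rack ((507.2961120605469, -211.4519805908203), (313.4979553222656, 104.6736068725586), 0.4689534604549408)
top dish circle 612.29833984375 -221.78355407714844 45.52217483520508
brass 21 [0.54865276 0.26015549 0.08635296] [array([550.5, 260.4]), np.float64(12.6)]
airbrush ymax [0.19236459 0.19346844 0.19442723 0.19558356 0.19562298] [-0.04474567  0.56472403] [0.55686449 0.10820403 0.14357256]
base ((560.4589233398438, 175.26251220703125), (195.96986389160156, 349.1221618652344), 0.009881531819701195)
rack ((506.5137939453125, -221.42788696289062), (309.1349182128906, 85.9256820678711), 0.4983372688293457)
1.9
```

```bash
cat > plan.py <<'E'
import sys,json
from h import *
from scipy.spatial.transform import Rotation as R
def plan(target,yaw,n=8,lmax=1.0,tmax=1.0,ramp=0,tilt=True):
    """yaw deg = world angle of tool x. prints n rows toward target; lmax in units per axis"""
    s=monitor.state(); p=np.array(s['tool_pos']); q=s['tcp_rot']; Rt=R.from_quat([q[1],q[2],q[3],q[0]])
    c,sn=np.cos(np.radians(yaw)),np.sin(np.radians(yaw))
    Rg=R.from_matrix(np.array([[c,sn,0],[sn,-c,0],[0,0,-1]]).T.T)
    print("t",s['t'],"pos",np.round(p,4),"yaw",round(float(np.degrees(np.arctan2(*Rt.as_matrix()[[1,0],0]))),2),"z",np.round(Rt.as_matrix()[:,2],4),"F",np.round(s['wrist_force'],1),"gap",round(s['finger_gap'],3))
    e=np.array(target)-p; rv=(Rt.inv()*Rg).as_rotvec()/np.radians(6)
    print("err mm",np.round(e*1000,1),"rot units",np.round(rv,2))
    rows=[]
    for i in range(n):
        l=Rt.inv().apply(np.array(target)-p)/0.025; L=lmax*min(1,(i+1)/ramp) if ramp else lmax
        k=min(1,L/max(1e-9,np.linalg.norm(l))); l=np.round(l*k,2)
        t=(Rt.inv()*Rg).as_rotvec()/np.radians(6); k=min(1,tmax/max(1e-9,np.linalg.norm(t))); t=np.round(t*k,2)
        rows.append({"linear":(l+0).tolist(),"twist":(t+0).tolist()})
        p=p+Rt.apply(l*0.025); Rt=Rt*R.from_rotvec(t*np.radians(6))
        if not l.any() and not t.any(): rows.pop(); break
    print(json.dumps(rows)); print("left mm",np.round((np.array(target)-p)*1000,1))
E
python3 - <<'E'
from plan import *
plan((.6125,-.220,.23),45,tmax=1)
def ring(name,z=.086):
    z_=np.load(name); return z_['p']
for c in("scene","top"):
    z=np.load(f"{c}_3.npz"); p=z['p'];x,y=proj(c,(.553,.262,.086)).astype(int); print(c,x,y)
    cv2.imwrite(f"pics/eye_{c}.png",cv2.resize(p[y-20:y+20,x-20:x+20,::-1],None,fx=14,fy=14,interpolation=cv2.INTER_NEAREST))
E
```

```text
t 1.9 pos [ 0.1375 -0.6097  0.2313] yaw 12.71 z [-0.e+00  1.e-04 -1.e+00] F [ 0.4  0.3 -0.1] gap 1.001
err mm [475.  389.7  -1.3] rot units [-0.   -0.   -5.38]
[{"linear": [0.89, -0.45, 0.0], "twist": [0.0, 0.0, -1.0]}, {"linear": [0.94, -0.35, 0.0], "twist": [0.0, 0.0, -1.0]}, {"linear": [0.97, -0.25, 0.0], "twist": [0.0, 0.0, -1.0]}, {"linear": [0.99, -0.15, 0.0], "twist": [0.0, 0.0, -1.0]}, {"linear": [1.0, -0.05, 0.0], "twist": [0.0, 0.0, -1.0]}, {"linear": [1.0, 0.06, 0.0], "twist": [0.0, 0.0, -0.38]}, {"linear": [1.0, 0.1, 0.0], "twist": [0.0, 0.0, 0.0]}, {"linear": [1.0, 0.1, 0.0], "twist": [0.0, 0.0, 0.0]}]
left mm [320.  262.7  -1.3]
scene 440 258
top 154 201
```

View pics/eye_scene.png

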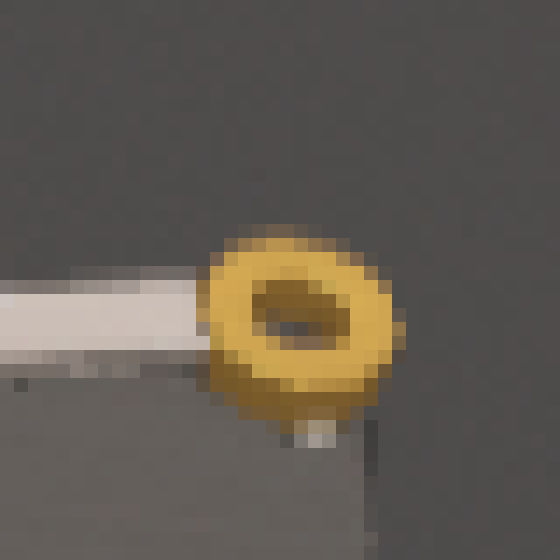

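View pics/eye_top.png

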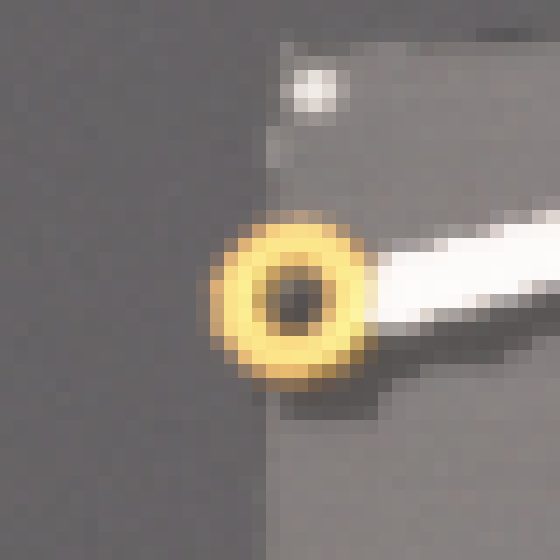

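Request:
carry_out --steps '[{"linear":[0.89,-0.45,0.0],"twist":[0.0,0.0,-1.0]},{"linear":[0.94,-0.35,0.0],"twist":[0.0,0.0,-1.0]},{"linear":[0.97,-0.25,0.0],"twist":[0.0,0.0,-1.0]},{"linear":[0.99,-0.15,0.0],"twist":[0.0,0.0,-1.0]},{"linear":[1.0,-0.05,0.0],"twist":[0.0,0.0,-1.0]},{"linear":[1.0,0.06,0.0],"twist":[0.0,0.0,-0.38]},{"linear":[1.0,0.1,0.0],"twist":[0.0,0.0,0.0]},{"linear":[1.0,0.1,0.0],"twist":[0.0,0.0,0.0]}]' --claw 60 --squeeze 40

```text
t: 2.9
tool_pos: [0.2949, -0.4779, 0.2312]
tcp_rot: [0.0, 0.922, 0.388, -0.0]
wrist_force: [-0.7, 0.1, 0.9]
finger_gap: 0.701
```

```bash
cat >> h.py <<'E'
def ray(c,uv,z):
    f,cx,cy,T=cal(c); v=T[:3,:3]@np.array([(uv[0]-cx)/f,(uv[1]-cy)/f,1.]); k=(z-T[2,3])/v[2]; return T[:3,3]+k*v
E
python3 - <<'E'
from plan import *
print(ray("scene",(441,260),.086),ray("top",(154.5,202),.086))
plan((.6125,-.220,.23),45)
E
```

```text
[0.55600326 0.26316705 0.086     ] [0.552142   0.26235478 0.086     ]
t 2.9 pos [ 0.2949 -0.4779  0.2312] yaw 45.66 z [-6.e-04 -7.e-04 -1.e+00] F [-0.7  0.1  0.9] gap 0.701
err mm [317.6 257.9  -1.2] rot units [0.   0.01 0.11]
[{"linear": [0.99, 0.11, 0.0], "twist": [0.0, 0.01, 0.11]}, {"linear": [0.99, 0.1, 0.0], "twist": [0.0, 0.0, 0.0]}, {"linear": [0.99, 0.1, 0.0], "twist": [0.0, 0.0, 0.0]}, {"linear": [0.99, 0.1, 0.0], "twist": [0.0, 0.0, 0.0]}, {"linear": [0.99, 0.1, 0.0], "twist": [0.0, 0.0, 0.0]}, {"linear": [0.99, 0.1, 0.0], "twist": [0.0, 0.0, 0.0]}, {"linear": [0.99, 0.1, 0.0], "twist": [0.0, 0.0, 0.0]}, {"linear": [0.99, 0.11, 0.0], "twist": [0.0, 0.0, 0.0]}]
left mm [163.3 132.2  -1.2]
```

Request:
carry_out --steps '[{"linear":[1.0,0.1,0.0],"twist":[0.0,0.0,0.1]},{"linear":[1.0,0.1,0.0],"twist":[0.0,0.0,0.0]},{"linear":[1.0,0.1,0.0],"twist":[0.0,0.0,0.0]},{"linear":[1.0,0.1,0.0],"twist":[0.0,0.0,0.0]},{"linear":[1.0,0.1,0.0],"twist":[0.0,0.0,0.0]},{"linear":[1.0,0.1,0.0],"twist":[0.0,0.0,0.0]},{"linear":[1.0,0.1,0.0],"twist":[0.0,0.0,0.0]},{"linear":[1.0,0.1,0.0],"twist":[0.0,0.0,0.0]}]'

```text
t: 3.9
tool_pos: [0.4578, -0.3439, 0.2315]
tcp_rot: [0.001, 0.926, 0.378, -0.0]
wrist_force: [-0.1, -1.2, -0.3]
finger_gap: 0.706
```

```bash
python3 - <<'E'
from plan import *
plan((.6125,-.220,.23),45,n=8)
E
```

```text
t 3.9 pos [ 0.4578 -0.3439  0.2315] yaw 44.45 z [-0.     -0.0016 -1.    ] F [-0.1 -1.2 -0.3] gap 0.706
err mm [154.7 123.9  -1.5] rot units [ 0.01  0.01 -0.09]
[{"linear": [0.99, 0.1, 0.01], "twist": [0.01, 0.01, -0.09]}, {"linear": [0.99, 0.11, 0.01], "twist": [0.0, 0.0, 0.0]}, {"linear": [0.99, 0.11, 0.01], "twist": [0.0, 0.0, 0.0]}, {"linear": [0.99, 0.11, 0.01], "twist": [0.0, 0.0, 0.0]}, {"linear": [0.99, 0.11, 0.0], "twist": [0.0, 0.0, 0.0]}, {"linear": [0.99, 0.11, 0.01], "twist": [0.0, 0.0, 0.0]}, {"linear": [0.99, 0.11, 0.0], "twist": [0.0, 0.0, 0.0]}, {"linear": [0.95, 0.1, 0.01], "twist": [0.0, 0.0, 0.0]}]
left mm [0.  0.  0.1]
```

```bash
python3 - <<'E'
from meas import *
o=look("4"); dishfit(o,(0.613,-0.220))
cv2.imwrite("pics/s4.png",o["scene"][0][:,:,::-1])
E
```

```text
scene blk 157 med [ 0.6154 -0.2199  0.1551] mid [ 0.6148 -0.2201  0.1497] zmax 0.1580 rect [ 613.7 -220. ] [43.1 13.8] 45.7 axis 45.0
scene bar 285 med [ 0.618  -0.2164  0.1532] mid [ 0.6143 -0.2187  0.1515] zmax 0.1577 rect [ 613.8 -219.3] [89. 14.] 47.1 axis 46.6
scene red 19 med [ 0.6449 -0.2494  0.0866] mid [ 0.643  -0.2499  0.0851] zmax 0.0889
scene vio 89 med [ 0.6199 -0.2123  0.1005] mid [ 0.6169 -0.2126  0.0979] zmax 0.1080
scene rim 681 med [ 0.6132 -0.2294  0.0834] mid [ 0.6133 -0.2201  0.0829] zmax 0.0882
top blk 65 med [ 0.6094 -0.2171  0.1583] mid [ 0.6084 -0.218   0.1552] zmax 0.1615 rect [ 608.7 -220.1] [36.7 11.3] 45.6 axis -136.6
top bar 255 med [ 0.6085 -0.2196  0.157 ] mid [ 0.6099 -0.22    0.1544] zmax 0.1617 rect [ 610.4 -220.3] [86.6 14. ] 45.6 axis -133.8
top red 5 med [ 0.644  -0.2506  0.0922] mid [ 0.6431 -0.2514  0.0919] zmax 0.0955
top vio 65 med [ 0.6063 -0.2132  0.1045] mid [ 0.6078 -0.2136  0.1025] zmax 0.1100
top rim 627 med [ 0.6017 -0.2114  0.0861] mid [ 0.611  -0.2192  0.0853] zmax 0.0913
```

View pics/s4.png

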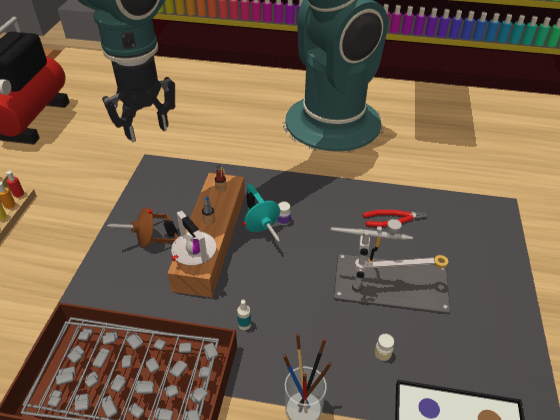

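Request:
carry_out --steps '[{"linear":[1.0,0.1,0.0],"twist":[0.0,0.0,-0.1]},{"linear":[1.0,0.1,0.0],"twist":[0.0,0.0,0.0]},{"linear":[1.0,0.1,0.0],"twist":[0.0,0.0,0.0]},{"linear":[1.0,0.1,0.0],"twist":[0.0,0.0,0.0]},{"linear":[1.0,0.1,0.0],"twist":[0.0,0.0,0.0]},{"linear":[1.0,0.1,0.0],"twist":[0.0,0.0,0.0]},{"linear":[0.9,0.1,0.0],"twist":[0.0,0.0,0.0]},{"linear":[0.7,0.1,0.0],"twist":[0.0,0.0,0.0]}]'

```text
t: 5.0
tool_pos: [0.6105, -0.2208, 0.2311]
tcp_rot: [0.001, 0.925, 0.379, -0.001]
wrist_force: [-0.2, -0.3, -0.5]
finger_gap: 0.705
```

```bash
python3 - <<'E'
from plan import *
plan((.6125,-.220,.131),45.3,n=8,lmax=.8)
E
```

```text
t 5.0 pos [ 0.6105 -0.2208  0.2311] yaw 44.53 z [-9.0e-04 -2.7e-03 -1.0e+00] F [-0.2 -0.3 -0.5] gap 0.705
err mm [   2.     0.8 -100.1] rot units [ 0.01  0.02 -0.13]
[{"linear": [0.02, 0.01, 0.8], "twist": [0.01, 0.02, -0.13]}, {"linear": [0.02, 0.01, 0.8], "twist": [0.0, 0.0, 0.0]}, {"linear": [0.01, 0.0, 0.8], "twist": [0.0, 0.0, 0.0]}, {"linear": [0.02, 0.01, 0.8], "twist": [0.0, 0.0, 0.0]}, {"linear": [0.01, 0.0, 0.8], "twist": [0.0, 0.0, 0.0]}]
left mm [ 0.1  0.  -0.1]
```

Request:
carry_out --steps '[{"linear":[0.05,0.02,0.7],"twist":[0.01,0.02,-0.13]},{"linear":[0.03,0.0,0.8],"twist":[0.0,0.0,0.0]},{"linear":[0.0,0.0,0.8],"twist":[0.0,0.0,0.0]},{"linear":[0.0,0.0,0.7],"twist":[0.0,0.0,0.0]},{"linear":[0.0,0.0,0.4],"twist":[0.0,0.0,0.0]}]'

```text
t: 5.62
tool_pos: [0.6105, -0.2216, 0.1392]
tcp_rot: [-0.0, 0.923, 0.385, -0.001]
wrist_force: [-0.4, -0.0, -0.1]
finger_gap: 0.703
```

```bash
python3 - <<'E'
from plan import *
plan((.6125,-.220,.130),45.3,n=4,lmax=.4)
p,d=vision.read_camera("scene"); cv2.imwrite("pics/s5.png",cv2.resize(p[160:300,110:290,::-1],None,fx=4,fy=4))
E
```

```text
t 5.625 pos [ 0.6105 -0.2216  0.1392] yaw 45.34 z [-2.5e-03 -6.0e-04 -1.0e+00] F [-0.4 -0.  -0.1] gap 0.703
err mm [ 2.   1.6 -9.2] rot units [-0.01  0.02  0.01]
[{"linear": [0.1, 0.01, 0.37], "twist": [-0.01, 0.02, 0.01]}]
left mm [ 0.1 -0.   0. ]
```

View pics/s5.png

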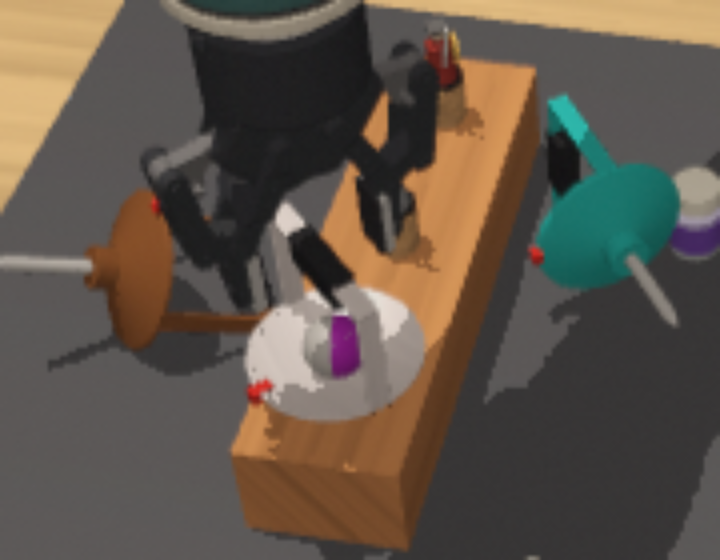

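Request:
carry_out --steps '[{"linear":[0.1,0.0,0.37],"twist":[0.0,0.0,0.0]},{"linear":[0.03,0.0,0.03],"twist":[0.0,0.0,0.0]}]'

```text
t: 5.92
tool_pos: [0.6126, -0.2193, 0.1279]
tcp_rot: [-0.0, 0.923, 0.385, -0.002]
wrist_force: [-0.3, -0.8, 0.3]
finger_gap: 0.703
```

```bash
python3 - <<'E'
from plan import *
plan((.6125,-.220,.130),45.3,n=4,lmax=.4)
E
```

```text
t 5.925 pos [ 0.6126 -0.2193  0.1279] yaw 45.33 z [-3.2e-03 -4.0e-04 -1.0e+00] F [-0.3 -0.8  0.3] gap 0.703
err mm [-0.1 -0.7  2.1] rot units [-0.02  0.02  0.  ]
[{"linear": [-0.02, 0.02, -0.08], "twist": [-0.02, 0.02, 0.0]}]
left mm [-0.1  0.   0.1]
```

Request:
carry_out --steps '[{"linear":[0,0,0],"twist":[0,0,0]},{"linear":[0,0,0],"twist":[0,0,0]},{"linear":[0,0,0],"twist":[0,0,0]},{"linear":[0,0,0],"twist":[0,0,0]}]' --claw 18 --squeeze 30

```text
t: 6.42
tool_pos: [0.6134, -0.2193, 0.1293]
tcp_rot: [0.0, 0.923, 0.385, -0.001]
wrist_force: [-0.2, -0.1, -0.2]
finger_gap: 0.21
```

Request:
carry_out --steps '[{"linear":[0,0,0],"twist":[0,0,0]},{"linear":[0,0,0],"twist":[0,0,0]},{"linear":[0,0,0],"twist":[0,0,0]}]' --claw 8 --squeeze 30

```text
t: 6.8
tool_pos: [0.6134, -0.2194, 0.1293]
tcp_rot: [0.0, 0.923, 0.385, -0.001]
wrist_force: [-0.3, 1.0, -0.5]
finger_gap: 0.16
```

```bash
python3 - <<'E'
from plan import *
plan((.6125,-.220,.130),45.3,n=4,lmax=.4)
p,d=vision.read_camera("scene"); cv2.imwrite("pics/s6.png",cv2.resize(p[160:300,110:290,::-1],None,fx=4,fy=4))
E
```

```text
t 6.8 pos [ 0.6134 -0.2194  0.1293] yaw 45.34 z [-0.0011 -0.0012 -1.    ] F [-0.3  1.  -0.5] gap 0.16
err mm [-0.9 -0.6  0.7] rot units [0.   0.02 0.01]
[{"linear": [-0.04, -0.01, -0.03], "twist": [0.0, 0.02, 0.01]}]
left mm [ 0.  -0.1 -0.1]
```

View pics/s6.png

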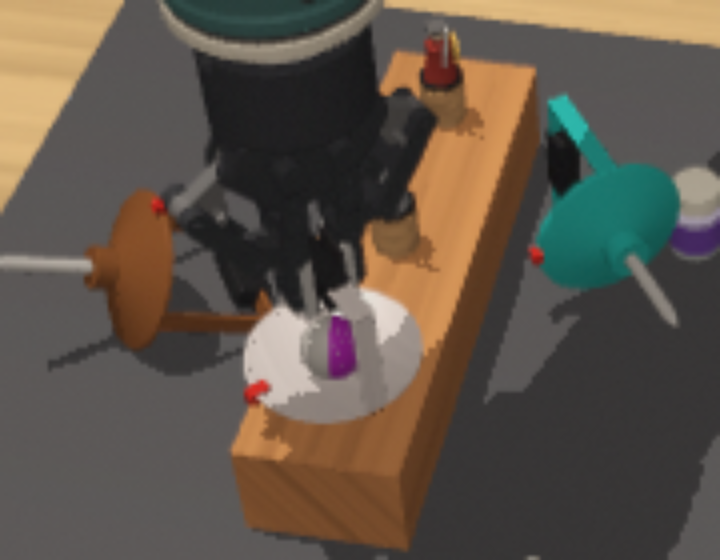

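Request:
carry_out --steps '[{"linear":[0,0,0],"twist":[0,0,0]},{"linear":[0,0,-0.05],"twist":[0,0,0]},{"linear":[0,0,-0.1],"twist":[0,0,0]},{"linear":[0,0,-0.15],"twist":[0,0,0]},{"linear":[0,0,-0.1],"twist":[0,0,0]}]' --squeeze 50

```text
t: 7.48
tool_pos: [0.6132, -0.2194, 0.1397]
tcp_rot: [0.0, 0.923, 0.385, -0.001]
wrist_force: [-0.5, 0.3, -1.4]
finger_gap: 0.153
```

```bash
python3 - <<'E'
from plan import *
plan((.6134,-.2194,.20),45.3,n=8,lmax=.4)
p,d=vision.read_camera("scene"); cv2.imwrite("pics/s7.png",cv2.resize(p[160:300,110:290,::-1],None,fx=4,fy=4))
E
```

```text
t 7.475 pos [ 0.6132 -0.2194  0.1397] yaw 45.34 z [-0.0017 -0.0011 -1.    ] F [-0.5  0.3 -1.4] gap 0.153
err mm [ 0.2 -0.  60.3] rot units [-0.    0.02  0.01]
[{"linear": [0.0, 0.0, -0.4], "twist": [0.0, 0.02, 0.01]}, {"linear": [0.0, 0.0, -0.4], "twist": [0.0, 0.0, 0.0]}, {"linear": [0.0, 0.0, -0.4], "twist": [0.0, 0.0, 0.0]}, {"linear": [0.0, 0.0, -0.4], "twist": [0.0, 0.0, 0.0]}, {"linear": [0.0, 0.0, -0.4], "twist": [0.0, 0.0, 0.0]}, {"linear": [0.01, 0.01, -0.4], "twist": [0.0, 0.0, 0.0]}, {"linear": [0.0, 0.0, -0.01], "twist": [0.0, 0.0, 0.0]}]
left mm [-0.1 -0.   0. ]
```

View pics/s7.png

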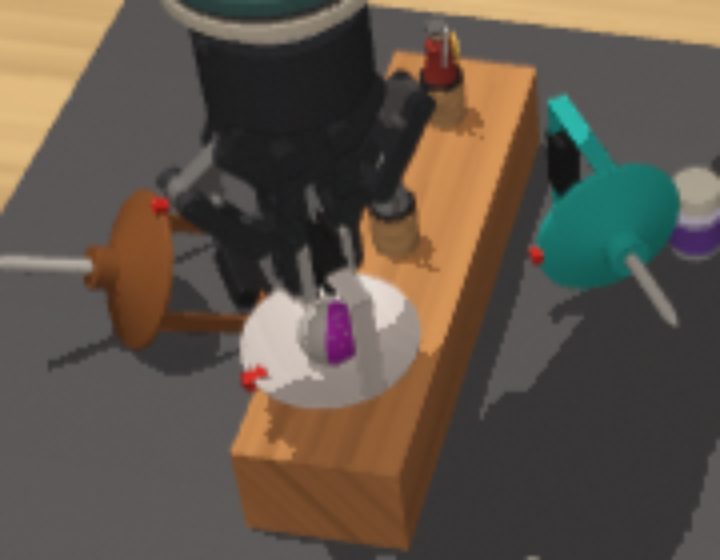

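Request:
carry_out --steps '[{"linear":[0,0,-0.2],"twist":[0,0.02,0]},{"linear":[0,0,-0.3],"twist":[0,0,0]},{"linear":[0,0,-0.4],"twist":[0,0,0]},{"linear":[0,0,-0.4],"twist":[0,0,0]},{"linear":[0,0,-0.4],"twist":[0,0,0]},{"linear":[0,0,-0.4],"twist":[0,0,0]},{"linear":[0,0,-0.4],"twist":[0,0,0]},{"linear":[0,0,-0.4],"twist":[0,0,0]}]'

```text
t: 8.52
tool_pos: [0.6133, -0.2194, 0.2179]
tcp_rot: [-0.0, 0.923, 0.385, 0.0]
wrist_force: [-0.4, 0.1, -2.6]
finger_gap: 0.155
```

Request:
carry_out --steps '[{"linear":[0,0,-0.4],"twist":[0,0,0]},{"linear":[0,0,-0.4],"twist":[0,0,0]},{"linear":[0,0,-0.4],"twist":[0,0,0]},{"linear":[0,0,-0.4],"twist":[0,0,0]},{"linear":[0,0,-0.4],"twist":[0,0,0]},{"linear":[0,0,-0.4],"twist":[0,0,0]},{"linear":[0,0,-0.3],"twist":[0,0,0]},{"linear":[0,0,-0.2],"twist":[0,0,0]}]'

```text
t: 9.52
tool_pos: [0.6132, -0.2194, 0.2959]
tcp_rot: [0.0, 0.923, 0.385, 0.0]
wrist_force: [0.5, 0.2, -1.1]
finger_gap: 0.149
```

```bash
python3 - <<'E'
from plan import *
plan((.6134,-.2194,.325),45.3,n=8,lmax=.4)
p,d=vision.read_camera("scene"); cv2.imwrite("pics/s8.png",cv2.resize(p[100:300,90:330,::-1],None,fx=3,fy=3))
E
```

```text
t 9.525 pos [ 0.6132 -0.2194  0.2959] yaw 45.34 z [ 9.e-04  2.e-04 -1.e+00] F [ 0.5  0.2 -1.1] gap 0.149
err mm [ 0.2  0.  29.1] rot units [ 0.01 -0.01  0.01]
[{"linear": [0.0, 0.0, -0.4], "twist": [0.01, -0.01, 0.01]}, {"linear": [0.0, 0.0, -0.4], "twist": [0.0, 0.0, 0.0]}, {"linear": [0.0, 0.0, -0.36], "twist": [0.0, 0.0, 0.0]}]
left mm [0.1 0.  0.1]
```

View pics/s8.png

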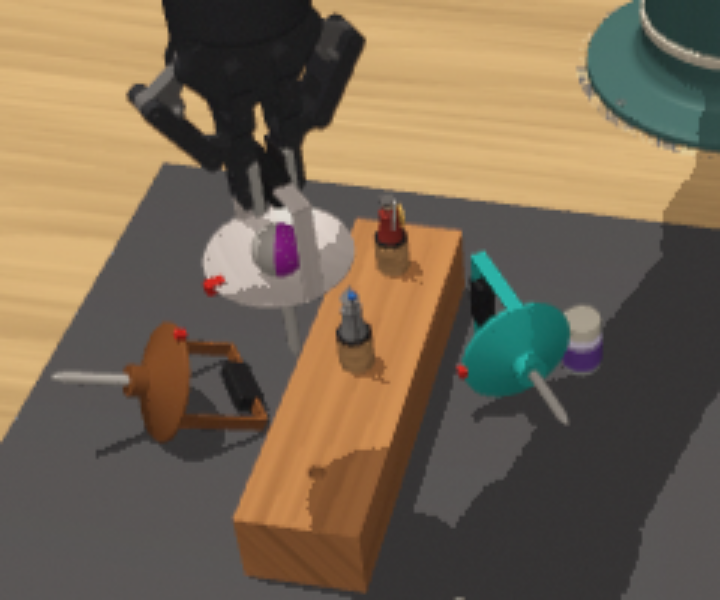

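```bash
python3 - <<'E'
from plan import *
plan((.6134-.01,-.2194+.083,.325),48,n=8,lmax=.6,ramp=6,tmax=.1)
E
```

```text
t 9.575 pos [ 0.6134 -0.2195  0.2965] yaw 45.34 z [ 1.6e-03 -1.0e-04 -1.0e+00] F [-0.2 -0.2 -0.1] gap 0.157
err mm [-10.   83.1  28.5] rot units [ 0.01 -0.01 -0.44]
[{"linear": [0.06, -0.07, -0.03], "twist": [0.0, 0.0, -0.1]}, {"linear": [0.12, -0.15, -0.06], "twist": [0.0, 0.0, -0.1]}, {"linear": [0.18, -0.22, -0.1], "twist": [0.0, 0.0, -0.1]}, {"linear": [0.24, -0.29, -0.13], "twist": [0.01, -0.01, -0.1]}, {"linear": [0.31, -0.36, -0.16], "twist": [0.0, 0.0, -0.04]}, {"linear": [0.37, -0.43, -0.19], "twist": [0.0, 0.0, 0.0]}, {"linear": [0.38, -0.42, -0.2], "twist": [0.0, 0.0, 0.0]}, {"linear": [0.37, -0.43, -0.19], "twist": [0.0, 0.0, 0.0]}]
left mm [-0.6  5.6  2. ]
```

Request:
carry_out --steps '[{"linear":[0.06,-0.07,-0.1],"twist":[0.0,0.0,-0.1]},{"linear":[0.12,-0.15,-0.15],"twist":[0.0,0.0,-0.1]},{"linear":[0.18,-0.22,-0.15],"twist":[0.0,0.0,-0.1]},{"linear":[0.24,-0.29,-0.15],"twist":[0.0,0.0,-0.1]},{"linear":[0.31,-0.36,-0.2],"twist":[0.0,0.0,-0.1]},{"linear":[0.37,-0.43,-0.2],"twist":[0.0,0.0,-0.1]},{"linear":[0.38,-0.42,-0.15],"twist":[0.0,0.0,-0.1]},{"linear":[0.37,-0.43,-0.1],"twist":[0.0,0.0,-0.1]}]'

```text
t: 10.58
tool_pos: [0.6021, -0.1362, 0.328]
tcp_rot: [-0.0, 0.904, 0.427, 0.0]
wrist_force: [0.4, 0.4, -2.0]
finger_gap: 0.152
```

```bash
python3 - <<'E'
from plan import *
plan((.555,.2625,.325),60,n=8,lmax=.6,tmax=.15)
p,d=vision.read_camera("scene"); cv2.imwrite("pics/s9.png",cv2.resize(p[100:300,90:330,::-1],None,fx=3,fy=3))
E
```

```text
t 10.575 pos [ 0.6021 -0.1362  0.328 ] yaw 50.52 z [ 8.e-04  6.e-04 -1.e+00] F [ 0.4  0.4 -2. ] gap 0.152
err mm [-47.1 398.7  -3. ] rot units [ 0.   -0.01 -1.58]
[{"linear": [0.42, -0.43, 0.0], "twist": [0.0, 0.0, -0.15]}, {"linear": [0.42, -0.43, 0.01], "twist": [0.0, 0.0, -0.15]}, {"linear": [0.43, -0.42, 0.0], "twist": [0.0, 0.0, -0.15]}, {"linear": [0.44, -0.41, 0.01], "twist": [0.0, 0.0, -0.15]}, {"linear": [0.44, -0.41, 0.0], "twist": [0.0, 0.0, -0.15]}, {"linear": [0.45, -0.4, 0.01], "twist": [0.0, 0.0, -0.15]}, {"linear": [0.45, -0.39, 0.0], "twist": [0.0, 0.0, -0.15]}, {"linear": [0.46, -0.39, 0.01], "twist": [0.0, 0.0, -0.15]}]
left mm [-33.  279.4  -2.1]
```

View pics/s9.png

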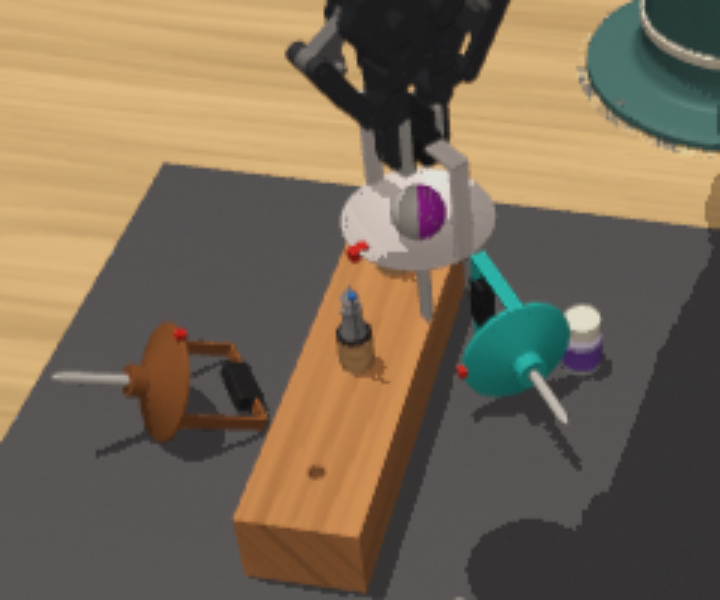

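Request:
carry_out --steps '[{"linear":[0.15,-0.16,0.0],"twist":[0.0,0.0,-0.15]},{"linear":[0.3,-0.31,0.0],"twist":[0.0,0.0,-0.15]},{"linear":[0.43,-0.43,0.0],"twist":[0.0,0.0,-0.15]},{"linear":[0.5,-0.48,0.0],"twist":[0.0,0.0,-0.15]},{"linear":[0.52,-0.48,0.0],"twist":[0.0,0.0,-0.15]},{"linear":[0.53,-0.47,0.0],"twist":[0.0,0.0,-0.15]},{"linear":[0.53,-0.46,0.0],"twist":[0.0,0.0,-0.15]},{"linear":[0.54,-0.46,0.0],"twist":[0.0,0.0,-0.15]}]'

```text
t: 11.62
tool_pos: [0.5853, -0.0077, 0.3282]
tcp_rot: [-0.0, 0.873, 0.487, 0.001]
wrist_force: [0.9, -0.3, -1.5]
finger_gap: 0.155
```

```bash
python3 - <<'E'
from plan import *
plan((.555,.2625,.325),60,n=8,lmax=.7,tmax=.15)
E
```

```text
t 11.625 pos [ 0.5853 -0.0077  0.3282] yaw 58.34 z [ 8.0e-04  1.2e-03 -1.0e+00] F [ 0.9 -0.3 -1.5] gap 0.155
err mm [-30.3 270.2  -3.2] rot units [ 0.   -0.01 -0.28]
[{"linear": [0.55, -0.43, 0.01], "twist": [0.0, -0.01, -0.15]}, {"linear": [0.56, -0.42, 0.01], "twist": [0.0, 0.0, -0.13]}, {"linear": [0.56, -0.42, 0.01], "twist": [0.0, 0.0, 0.0]}, {"linear": [0.56, -0.42, 0.01], "twist": [0.0, 0.0, 0.0]}, {"linear": [0.56, -0.41, 0.01], "twist": [0.0, 0.0, 0.0]}, {"linear": [0.56, -0.41, 0.01], "twist": [0.0, 0.0, 0.0]}, {"linear": [0.56, -0.41, 0.01], "twist": [0.0, 0.0, 0.0]}, {"linear": [0.56, -0.42, 0.01], "twist": [0.0, 0.0, 0.0]}]
left mm [-14.6 131.6  -1.3]
```

Request:
carry_out --steps '[{"linear":[0.55,-0.43,0.0],"twist":[0.0,0.0,-0.15]},{"linear":[0.56,-0.42,0.0],"twist":[0.0,0.0,-0.1]},{"linear":[0.56,-0.42,0.0],"twist":[0.0,0.0,0.0]},{"linear":[0.56,-0.42,0.0],"twist":[0.0,0.0,0.0]},{"linear":[0.56,-0.41,0.0],"twist":[0.0,0.0,0.0]},{"linear":[0.56,-0.41,0.0],"twist":[0.0,0.0,0.0]},{"linear":[0.56,-0.41,0.0],"twist":[0.0,0.0,0.0]},{"linear":[0.56,-0.42,0.0],"twist":[0.0,0.0,0.0]}]'

```text
t: 12.62
tool_pos: [0.5684, 0.1408, 0.3284]
tcp_rot: [-0.0, 0.866, 0.5, 0.001]
wrist_force: [0.5, 0.3, -2.0]
finger_gap: 0.153
```

```bash
python3 - <<'E'
from plan import *
plan((.555,.2625,.325),60,n=8,lmax=.7,tmax=.15)
print(np.round(monitor.state()['joint_pos'],2))
E
```

```text
t 12.625 pos [0.5684 0.1408 0.3284] yaw 59.95 z [ 8.0e-04  1.2e-03 -1.0e+00] F [ 0.5  0.3 -2. ] gap 0.153
err mm [-13.4 121.7  -3.4] rot units [ 0.   -0.01 -0.01]
[{"linear": [0.56, -0.41, 0.02], "twist": [0.0, -0.01, -0.01]}, {"linear": [0.56, -0.41, 0.02], "twist": [0.0, 0.0, 0.0]}, {"linear": [0.56, -0.41, 0.02], "twist": [0.0, 0.0, 0.0]}, {"linear": [0.56, -0.42, 0.02], "twist": [0.0, 0.0, 0.0]}, {"linear": [0.56, -0.41, 0.02], "twist": [0.0, 0.0, 0.0]}, {"linear": [0.56, -0.41, 0.02], "twist": [0.0, 0.0, 0.0]}, {"linear": [0.56, -0.41, 0.02], "twist": [0.0, 0.0, 0.0]}, {"linear": [0.03, -0.02, 0.0], "twist": [0.0, 0.0, 0.0]}]
left mm [-0.  -0.1  0.1]
[ 0.15  0.32 -0.56  1.58  0.17  1.3  -0.96]
```

Request:
carry_out --steps '[{"linear":[0.56,-0.41,0.0],"twist":[0.0,0.0,0.0]},{"linear":[0.56,-0.41,0.0],"twist":[0.0,0.0,0.0]},{"linear":[0.56,-0.41,0.0],"twist":[0.0,0.0,0.0]},{"linear":[0.53,-0.4,0.0],"twist":[0.0,0.0,0.0]},{"linear":[0.45,-0.34,0.0],"twist":[0.0,0.0,0.0]},{"linear":[0.37,-0.28,0.0],"twist":[0.0,0.0,0.0]},{"linear":[0.29,-0.22,0.0],"twist":[0.0,0.0,0.0]},{"linear":[0.2,-0.15,0.0],"twist":[0.0,0.0,0.0]}]'

```text
t: 13.62
tool_pos: [0.5548, 0.2581, 0.3284]
tcp_rot: [-0.0, 0.866, 0.5, 0.001]
wrist_force: [-0.5, -0.1, -1.2]
finger_gap: 0.156
```

```bash
python3 - <<'E'
from plan import *
plan((.555,.2625,.325),60,n=8,lmax=.3,tmax=.15)
p,d=vision.read_camera("scene"); cv2.imwrite("pics/s10.png",cv2.resize(p[80:320,300:540,::-1],None,fx=2.5,fy=2.5))
p,d=vision.read_camera("top"); cv2.imwrite("pics/t10.png",cv2.resize(p[110:270,80:280,::-1],None,fx=3,fy=3))
E
```

```text
t 13.625 pos [0.5548 0.2581 0.3284] yaw 59.98 z [ 6.0e-04  1.3e-03 -1.0e+00] F [-0.5 -0.1 -1.2] gap 0.156
err mm [ 0.2  4.4 -3.4] rot units [-0.   -0.01 -0.  ]
[{"linear": [0.16, -0.08, 0.14], "twist": [0.0, -0.01, 0.0]}]
left mm [-0.1 -0.   0.1]
```

View pics/s10.png

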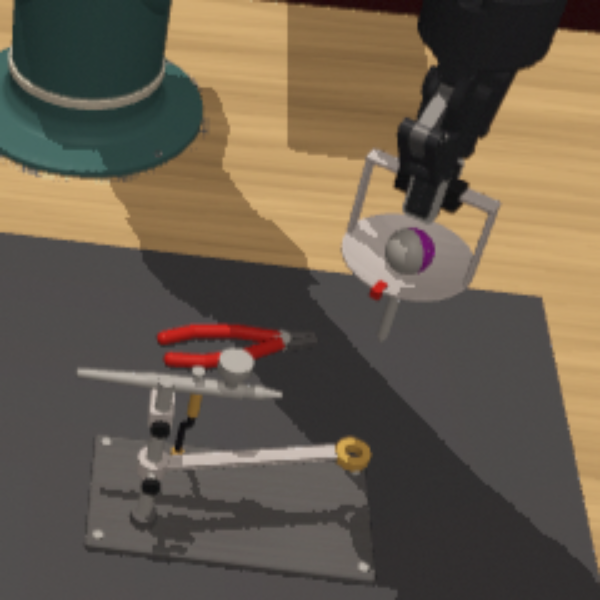

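View pics/t10.png

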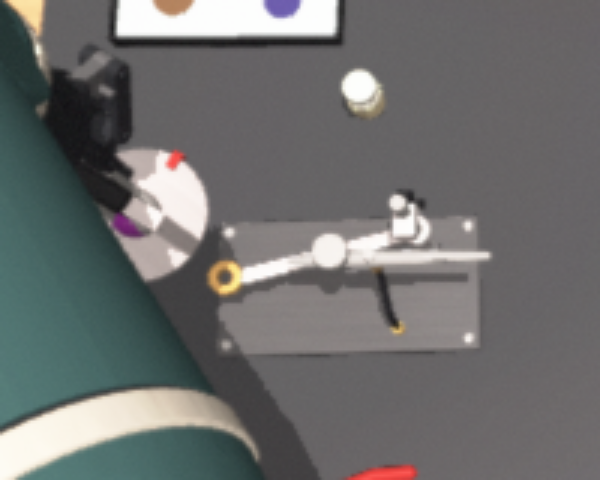

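Request:
carry_out --steps '[{"linear":[0.1,-0.05,0.2],"twist":[0.0,0.0,0.0]},{"linear":[0.06,-0.03,0.4],"twist":[0.0,0.0,0.0]},{"linear":[0.0,0.0,0.5],"twist":[0.0,0.0,0.0]},{"linear":[0.0,0.0,0.5],"twist":[0.0,0.0,0.0]},{"linear":[0.0,0.0,0.5],"twist":[0.0,0.0,0.0]},{"linear":[0.0,0.0,0.5],"twist":[0.0,0.0,0.0]},{"linear":[0.0,0.0,0.5],"twist":[0.0,0.0,0.0]},{"linear":[0.0,0.0,0.4],"twist":[0.0,0.0,0.0]}]'

```text
t: 14.72
tool_pos: [0.5552, 0.2614, 0.2341]
tcp_rot: [-0.0, 0.866, 0.499, 0.0]
wrist_force: [0.4, 0.1, -1.2]
finger_gap: 0.153
```

```bash
python3 - <<'E'
from plan import *
plan((.555,.2625,.228),60,n=8,lmax=.3,tmax=.15)
p,d=vision.read_camera("scene"); cv2.imwrite("pics/s11.png",cv2.resize(p[130:290,360:520,::-1],None,fx=3.75,fy=3.75,interpolation=cv2.INTER_CUBIC))
E
```

```text
t 14.725 pos [0.5552 0.2614 0.2341] yaw 59.9 z [-1.e-04  6.e-04 -1.e+00] F [ 0.4  0.1 -1.2] gap 0.153
err mm [-0.2  1.1 -6.1] rot units [-0.   -0.   -0.02]
[{"linear": [0.03, -0.03, 0.24], "twist": [0.0, 0.0, -0.02]}]
left mm [ 0.   0.1 -0.1]
```

View pics/s11.png

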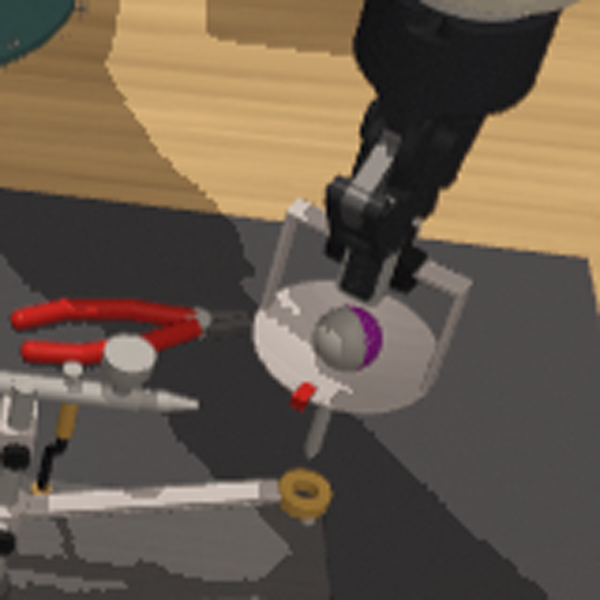

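```bash
python3 - <<'E'
from meas import *
o=look("11")
p,d,W,h=o["scene"]
z0=.2341-.0533
near=(np.hypot(W[...,0]-.557,W[...,1]-.263)<.06)&(d>0)
sp=near&(W[...,2]<z0-.022)&(W[...,2]>z0-.08)&(np.hypot(W[...,0]-.557,W[...,1]-.263)<.02)
for z in np.arange(.105,.17,.006):
    m=sp&(abs(W[...,2]-z)<.003); P=W[m]
    if len(P): print(round(z,3),len(P),np.round(P.mean(0),4))
v,u=np.nonzero(sp); print("sp lowest",v.max(),u[v==v.max()])
# dish outer silhouette: light pixels z within dish
rim=near&(W[...,2]>z0-.004)&(W[...,2]<z0+.016)
print("rim",cv2.minEnclosingCircle((W[rim][:,:2]*1000).astype(np.float32)))
dishfit({"scene":o["scene"]},(.557,.263),z0=z0)
p,d,W,h=o["top"]; sp=(d>0)&(W[...,2]>.078)&(W[...,2]<.092)&(np.hypot(W[...,0]-.553,W[...,1]-.262)<.025)
rim=(d>0)&(np.hypot(W[...,0]-.557,W[...,1]-.263)<.06)&(W[...,2]>z0-.004)&(W[...,2]<z0+.016)
print("top rim",cv2.minEnclosingCircle((W[rim][:,:2]*1000).astype(np.float32)))
x=o["scene"][0]
cv2.imwrite("pics/s12.png",cv2.resize(x[225:275,420:470,::-1],None,fx=12,fy=12,interpolation=cv2.INTER_NEAREST))
cv2.imwrite("pics/t12.png",cv2.resize(p[150:240,100:220,::-1],None,fx=5,fy=5,interpolation=cv2.INTER_NEAREST))
E
```

```text
0.111 4 [0.5563 0.2585 0.1119]
0.117 9 [0.5561 0.2588 0.1168]
0.123 6 [0.5581 0.2595 0.1226]
0.129 13 [0.5572 0.259  0.1281]
0.135 9 [0.5577 0.2586 0.1352]
0.141 10 [0.5571 0.2589 0.1402]
0.147 8 [0.5581 0.2582 0.1469]
sp lowest 252 [442]
rim ((557.4454345703125, 258.92364501953125), 47.680233001708984)
scene blk 224 med [0.5698 0.2554 0.2522] mid [0.5638 0.2582 0.2534] zmax 0.2655 rect [566.2 261.7] [22.2 33.9] 52.8 axis -91.7
scene bar 330 med [0.5694 0.2672 0.2558] mid [0.5572 0.2579 0.2586] zmax 0.2670 rect [563.  263.8] [21.6 36.8] 52.8 axis 61.7
scene red 25 med [0.5933 0.2376 0.1913] mid [0.5923 0.2382 0.1893] zmax 0.1926
scene vio 57 med [0.5598 0.2668 0.205 ] mid [0.5582 0.2663 0.2016] zmax 0.2111
scene rim 562 med [0.5412 0.241  0.1871] mid [0.5517 0.2565 0.1867] zmax 0.1915
top rim ((557.82373046875, 249.51632690429688), 42.17817687988281)
```

View pics/s12.png

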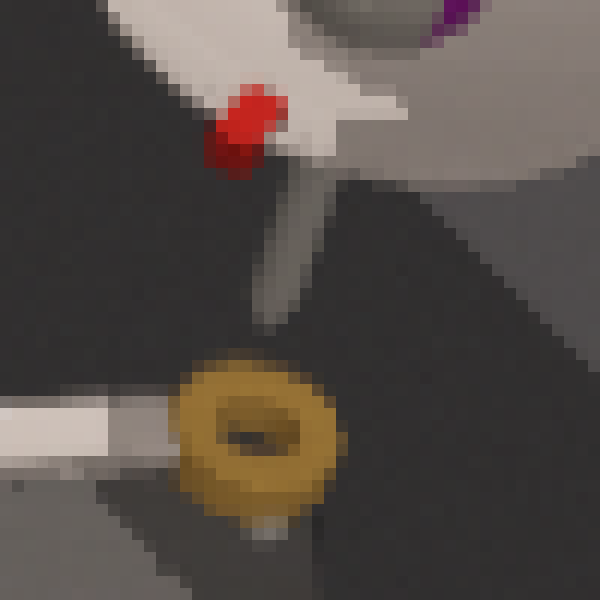

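View pics/t12.png

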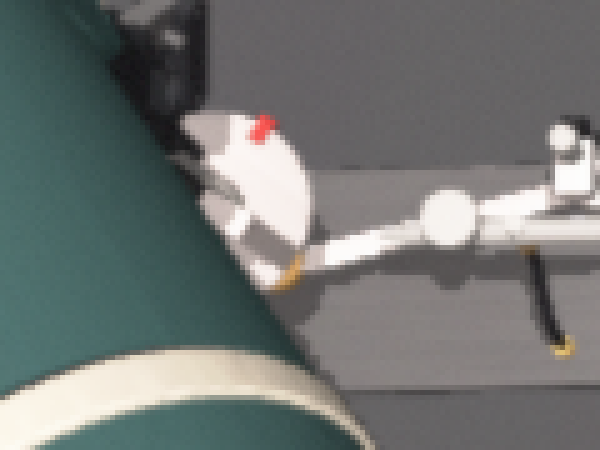

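```bash
python3 - <<'E'
from h import *
e=ray("scene",(441,260.3),.086); print(e)
for z in (.1108,.13,.15): print(z,proj("scene",[e[0],e[1],z]), [np.round(proj("scene",[e[0]+dx,e[1]+dy,z])-proj("scene",[e[0],e[1],z]),2) for dx,dy in((.005,0),(0,.005))])
# spindle axis line from image: dark bg vs spindle, rows 238-252
p=np.load("scene_11.npz")['p'].astype(int)
for v in range(239,253): print(v,p[v,438:452].sum(1)//3)
E
```

```text
[0.55678795 0.26313746 0.086     ]
0.1108 [443.85412117 251.87801378] [array([0.11, 1.94]), array([2.66, 0.36])]
0.13 [446.13175702 245.1571296 ] [array([0.12, 1.94]), array([2.7 , 0.36])]
0.15 [448.57025887 237.96155949] [array([0.13, 1.94]), array([2.74, 0.36])]
239 [ 48  47  50  48  48  50  78  90  93 100  98  91 110 110]
240 [48 47 47 47 48 56 82 92 98 94 56 48 48 62]
241 [48 48 46 48 49 69 87 95 97 81 46 48 47 48]
242 [47 48 48 47 50 78 92 97 97 74 48 46 48 48]
243 [48 47 48 47 57 84 93 97 94 55 47 47 48 47]
244 [48 48 47 49 68 87 95 97 81 47 47 48 47 48]
245 [47 48 46 49 78 91 97 96 75 48 47 48 47 48]
246 [48 47 48 57 83 93 96 94 54 47 48 47 47 47]
247 [47 48 48 68 86 95 97 81 46 48 47 48 48 48]
248 [47 47 50 78 91 96 96 74 48 48 47 47 48 47]
249 [47 48 53 84 93 97 93 54 48 48 47 48 48 47]
250 [46 48 48 85 94 94 76 48 47 48 47 47 47 47]
251 [48 48 49 71 91 81 48 48 48 47 47 48 48 47]
252 [48 47 47 54 64 49 47 47 48 47 49 47 48 47]
```

Request:
carry_out --steps '[{"linear":[0.07,-0.02,0.0],"twist":[0.0,0.0,0.0]},{"linear":[0.07,-0.02,0.1],"twist":[0.0,0.0,0.0]},{"linear":[0.03,0.0,0.15],"twist":[0.0,0.0,0.0]},{"linear":[0.0,0.0,0.15],"twist":[0.0,0.0,0.0]},{"linear":[0.0,0.0,0.0],"twist":[0.0,0.0,0.0]}]'

```text
t: 15.5
tool_pos: [0.557, 0.2663, 0.2251]
tcp_rot: [-0.0, 0.866, 0.499, 0.001]
wrist_force: [0.2, -0.1, -0.8]
finger_gap: 0.157
```

```bash
cat > sp.py <<'E'
from plan import *
s=monitor.state(); plan((.5567,.2650,s['tool_pos'][2]),60,n=2,lmax=.3,tmax=.15)
p,d=vision.read_camera("scene"); W=cloud("scene",d)
tz=s['tool_pos'][2]-.1233
g=p.astype(int).sum(2)/3
e=ray("scene",(441,260.3),.086)
for z in (tz+.008,tz+.015,tz+.022,tz+.03,tz+.04):
    if z<.09: continue
    u,v=proj("scene",[e[0],e[1],z]); 
    r_=g[int(round(v)),int(u)-9:int(u)+10]; w=np.clip(r_-55,0,60); c=(w*np.arange(int(u)-9,int(u)+10)).sum()/w.sum()
    print("z",round(z,3),"expected col",round(u,2),"row",round(v,1),"seen",round(c,2),"width",round(w.sum()/40,1),"dy mm",round((u-c)/.54,1))
m=(d>0)&(np.hypot(W[...,0]-.557,W[...,1]-.263)<.016)&(W[...,2]>max(tz,.095))&(W[...,2]<tz+.05)
print("spindle surf",np.round(W[m].mean(0),4),m.sum(),"tip z pred",round(tz,4), "tip expected px",proj("scene",[e[0],e[1],tz]))
m=(d>0)&(np.hypot(W[...,0]-.557,W[...,1]-.263)<.014)&(abs(W[...,2]-.086)<.003); print("ring top",np.round(W[m].mean(0),4),m.sum())
cv2.imwrite("pics/sp.png",cv2.resize(p[225:275,415:465,::-1],None,fx=12,fy=12,interpolation=cv2.INTER_NEAREST))
E
python3 sp.py
```

```text
t 15.5 pos [0.557  0.2663 0.2251] yaw 59.91 z [ 0.0012  0.0012 -1.    ] F [ 0.2 -0.1 -0.8] gap 0.157
err mm [-0.3 -1.3  0. ] rot units [ 0.   -0.02 -0.02]
[{"linear": [-0.05, 0.02, 0.0], "twist": [0.0, -0.02, -0.02]}]
left mm [-0.1  0.   0. ]
z 0.11 expected col 443.74 row 252.2 seen 444.99 width 4.0 dy mm -2.3
z 0.117 expected col 444.56 row 249.8 seen 445.63 width 3.7 dy mm -2.0
z 0.124 expected col 445.39 row 247.3 seen 446.61 width 3.7 dy mm -2.3
z 0.132 expected col 446.35 row 244.5 seen 447.26 width 3.8 dy mm -1.7
z 0.142 expected col 447.56 row 240.9 seen 450.01 width 19.3 dy mm -4.5
spindle surf [0.56   0.264  0.1229] 56 tip z pred 0.1018 tip expected px [442.80771741 254.96575866]
ring top [0.5559 0.2626 0.0848] 62
```

View pics/sp.png

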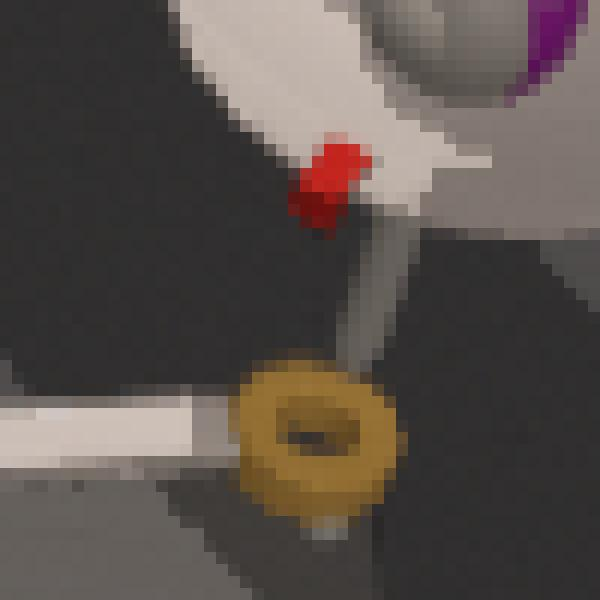

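Request:
carry_out --steps '[{"linear":[-0.05,0.03,0.1],"twist":[0.0,-0.02,0.0]},{"linear":[-0.03,0.01,0.1],"twist":[0.0,0.0,0.0]},{"linear":[0.0,0.0,0.1],"twist":[0.0,0.0,0.0]},{"linear":[0.0,0.0,0.0],"twist":[0.0,0.0,0.0]}]'

```text
t: 16.05
tool_pos: [0.557, 0.2638, 0.2173]
tcp_rot: [0.0, 0.866, 0.499, 0.0]
wrist_force: [0.4, 0.1, -2.0]
finger_gap: 0.153
```

```bash
python3 sp.py
```

```text
t 16.05 pos [0.557  0.2638 0.2173] yaw 59.9 z [ 4.e-04 -7.e-04 -1.e+00] F [ 0.4  0.1 -2. ] gap 0.153
err mm [-0.3  1.2  0. ] rot units [ 0.01  0.   -0.02]
[{"linear": [0.04, -0.03, 0.0], "twist": [0.01, 0.0, -0.02]}]
left mm [-0.1 -0.   0. ]
z 0.102 expected col 442.83 row 254.9 seen 440.99 width 6.2 dy mm 3.4
z 0.109 expected col 443.65 row 252.5 seen 443.55 width 3.8 dy mm 0.2
z 0.116 expected col 444.47 row 250.1 seen 444.12 width 4.0 dy mm 0.6
z 0.124 expected col 445.42 row 247.3 seen 448.03 width 6.2 dy mm -4.8
z 0.134 expected col 446.62 row 243.7 seen 448.67 width 20.4 dy mm -3.8
spindle surf [0.5598 0.2614 0.1157] 53 tip z pred 0.094 tip expected px [441.91387356 257.60332733]
ring top [0.5572 0.2631 0.0847] 62
```

View pics/sp.png

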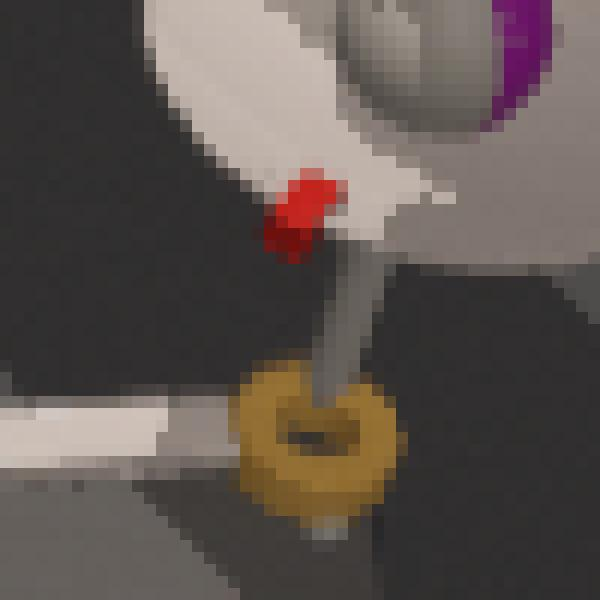

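Request:
carry_out --steps '[{"linear":[0.02,0.01,0.12],"twist":[0.0,0.0,0.0]},{"linear":[0.01,0.0,0.12],"twist":[0.0,0.0,0.0]},{"linear":[0.0,0.0,0.12],"twist":[0.0,0.0,0.0]}]'

```text
t: 16.48
tool_pos: [0.5578, 0.2645, 0.2082]
tcp_rot: [0.0, 0.866, 0.499, 0.0]
wrist_force: [-1.1, 0.3, -1.8]
finger_gap: 0.152
```

```bash
python3 sp.py
```

```text
t 16.475 pos [0.5578 0.2645 0.2082] yaw 59.9 z [ 1.e-03 -4.e-04 -1.e+00] F [-1.1  0.3 -1.8] gap 0.152
err mm [-1.1  0.5  0. ] rot units [ 0.01 -0.   -0.02]
[{"linear": [0.0, -0.05, 0.0], "twist": [0.01, 0.0, -0.02]}]
left mm [ 0.  -0.2  0. ]
z 0.093 expected col 441.78 row 258.0 seen 438.9 width 16.8 dy mm 5.3
z 0.1 expected col 442.58 row 255.6 seen 440.03 width 9.6 dy mm 4.7
z 0.107 expected col 443.39 row 253.2 seen 443.61 width 3.8 dy mm -0.4
z 0.115 expected col 444.33 row 250.5 seen 448.74 width 12.3 dy mm -8.2
z 0.125 expected col 445.52 row 247.0 seen 446.8 width 22.9 dy mm -2.4
spindle surf [0.5603 0.2621 0.1085] 43 tip z pred 0.0849 tip expected px [440.8705817  260.68188958]
ring top [0.5585 0.2615 0.0846] 65
```

View pics/sp.png

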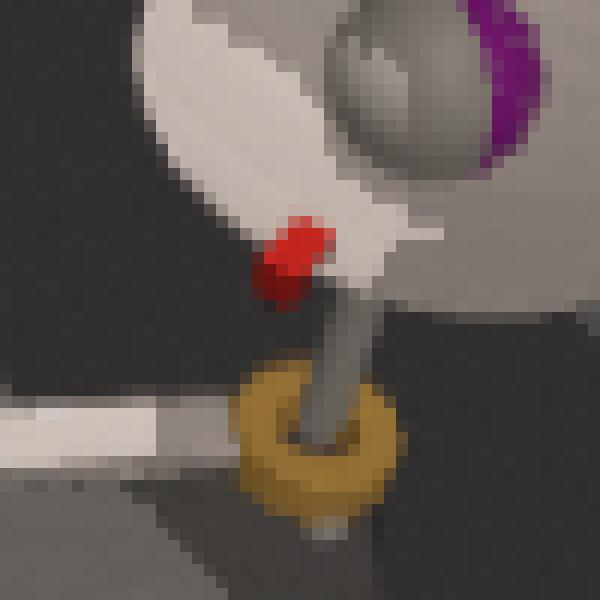

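Request:
carry_out --steps '[{"linear":[0.0,-0.02,0.12],"twist":[0.0,0.0,0.0]},{"linear":[0.0,0.0,0.12],"twist":[0.0,0.0,0.0]},{"linear":[0.0,0.0,0.12],"twist":[0.0,0.0,0.0]},{"linear":[0.0,0.0,0.12],"twist":[0.0,0.0,0.0]}]'

```text
t: 17.02
tool_pos: [0.5571, 0.2647, 0.1949]
tcp_rot: [0.0, 0.866, 0.499, -0.0]
wrist_force: [-0.5, 0.6, -1.6]
finger_gap: 0.156
```

```bash
python3 sp.py|head -3
```

```text
t 17.025 pos [0.5571 0.2647 0.1949] yaw 59.9 z [ 3.e-04 -6.e-04 -1.e+00] F [-0.5  0.6 -1.6] gap 0.156
err mm [-0.4  0.3  0. ] rot units [ 0.01  0.   -0.02]
[{"linear": [0.0, -0.02, 0.0], "twist": [0.01, 0.0, -0.02]}]
```

View pics/sp.png

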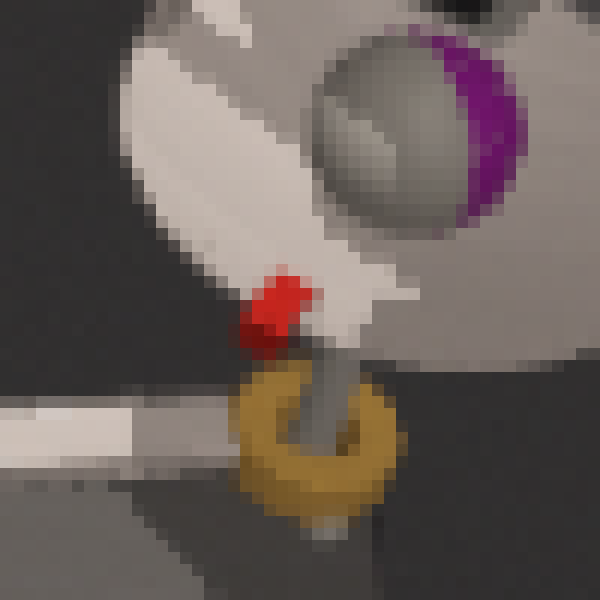

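Request:
carry_out --steps '[{"linear":[0.0,0.0,0.12],"twist":[0.0,0.0,0.0]},{"linear":[0.0,0.0,0.15],"twist":[0.0,0.0,0.0]},{"linear":[0.0,0.0,0.15],"twist":[0.0,0.0,0.0]},{"linear":[0.0,0.0,0.15],"twist":[0.0,0.0,0.0]},{"linear":[0.0,0.0,0.12],"twist":[0.0,0.0,0.0]},{"linear":[0.0,0.0,0.0],"twist":[0.0,0.0,0.0]}]'

```text
t: 17.82
tool_pos: [0.5568, 0.2646, 0.1758]
tcp_rot: [0.0, 0.866, 0.499, -0.0]
wrist_force: [-0.7, -0.9, -1.8]
finger_gap: 0.153
```

```bash
python3 - <<'E'
from meas import *
from plan import *
o=look("20")
s=monitor.state();plan((.5571,.2645,.1755),60,n=1,lmax=.3)
z0=s['tool_pos'][2]-.0533
dishfit(o,(.557,.263),z0=z0)
p,d,W,h=o["scene"]
# airbrush axis direction
for c in o:
    p,d,W,h=o[c]
    ab=(d>0)&(W[...,2]>.132)&(W[...,2]<.148)&(W[...,1]>.04)&(W[...,1]<.197)&(abs(W[...,0]-.56)<.02)
    P=W[ab]; P=P[(P[:,1]<.13)|(P[:,1]>.18)]
    l=cv2.fitLine((P[:,:2]*1000).astype(np.float32),cv2.DIST_HUBER,0,.01,.01).ravel(); print(c,len(P),"airbrush dir deg",np.degrees(np.arctan2(-l[1],-l[0]) if l[1]>0 else np.arctan2(l[1],l[0])),l[2:])
p=o["scene"][0];cv2.imwrite("pics/s20.png",cv2.resize(p[130:290,340:500,::-1],None,fx=3.75,fy=3.75,interpolation=cv2.INTER_CUBIC))
E
```

```text
t 17.925 pos [0.5569 0.2646 0.1761] yaw 59.9 z [-1.e-04 -8.e-04 -1.e+00] F [-0.2 -0.1 -1.9] gap 0.153
err mm [ 0.2 -0.1 -0.6] rot units [ 0.    0.01 -0.02]
[{"linear": [0.0, 0.01, 0.03], "twist": [0.0, 0.01, -0.02]}]
left mm [-0.1  0.   0.1]
scene blk 181 med [0.5719 0.2605 0.1958] mid [0.5665 0.2621 0.1956] zmax 0.2075 rect [565.3 269.6] [22.7 41.7] 51.5 axis -84.9
scene bar 292 med [0.5718 0.2724 0.1989] mid [0.5599 0.262  0.1999] zmax 0.2082 rect [564.7 268.9] [20.9 41.7] 51.5 axis -117.7
scene red 24 med [0.5952 0.2406 0.1335] mid [0.5945 0.2408 0.1324] zmax 0.1367
scene vio 52 med [0.5621 0.2706 0.1483] mid [0.5606 0.27   0.1456] zmax 0.1536
scene rim 550 med [0.5442 0.2453 0.13  ] mid [0.554  0.2602 0.1296] zmax 0.1348
top blk 5 med [0.568  0.2481 0.193 ] mid [0.5676 0.2479 0.196 ] zmax 0.2007 rect [568.4 248.2] [0.8 0. ] -159.9 axis 160.4
top bar 19 med [0.5425 0.2276 0.1979] mid [0.553  0.2351 0.1969] zmax 0.2026 rect [553.1 235.4] [42.7  2.9] 39.3 axis -141.7
top red 7 med [0.5937 0.2392 0.1361] mid [0.5932 0.2388 0.1364] zmax 0.1387
top vio 0
top rim 304 med [0.5749 0.242  0.132 ] mid [0.5714 0.2443 0.1314] zmax 0.1373
scene 252 airbrush dir deg -88.42564 [561.29803  102.970665]
top 232 airbrush dir deg -88.523865 [556.77264 100.73514]
```

View pics/s20.png

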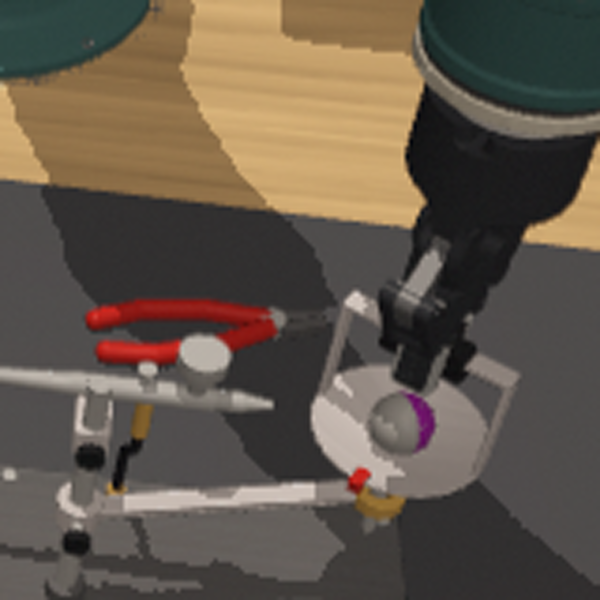

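Request:
carry_out --steps '[{"linear":[0,0,0.02],"twist":[0,0,0.15]},{"linear":[0,0,0],"twist":[0,0,0.3]},{"linear":[0,0,0],"twist":[0,0,0.4]},{"linear":[0,0,0],"twist":[0,0,0.4]},{"linear":[0,0,0],"twist":[0,0,0.4]},{"linear":[0,0,0],"twist":[0,0,0.4]},{"linear":[0,0,0],"twist":[0,0,0.4]},{"linear":[0,0,0],"twist":[0,0,0.4]}]'

```text
t: 18.92
tool_pos: [0.557, 0.2649, 0.1762]
tcp_rot: [0.0, 0.935, 0.356, 0.0]
wrist_force: [0.0, -0.5, -1.7]
finger_gap: 0.155
```

```bash
python3 - <<'E'
from plan import *
plan((.5569,.2645,.1755),1.5,n=8,lmax=.1,tmax=.45)
print(np.round(monitor.state()['joint_pos'],2))
E
```

```text
t 18.925 pos [0.557  0.2649 0.1762] yaw 41.67 z [ 5.e-04 -2.e-04 -1.e+00] F [ 0.  -0.5 -1.7] gap 0.155
err mm [-0.1 -0.4 -0.7] rot units [ 0.  -0.   6.7]
[{"linear": [-0.01, 0.01, 0.03], "twist": [0.0, 0.0, 0.45]}, {"linear": [0.0, 0.0, 0.0], "twist": [0.0, 0.0, 0.45]}, {"linear": [0.0, 0.0, 0.0], "twist": [0.0, 0.0, 0.45]}, {"linear": [0.0, 0.0, 0.0], "twist": [0.0, 0.0, 0.45]}, {"linear": [0.0, 0.0, 0.0], "twist": [0.0, 0.0, 0.45]}, {"linear": [0.0, 0.0, 0.0], "twist": [0.0, 0.0, 0.45]}, {"linear": [0.0, 0.0, 0.0], "twist": [0.0, 0.0, 0.45]}, {"linear": [0.0, 0.0, 0.0], "twist": [0.0, 0.0, 0.45]}]
left mm [-0.  -0.1  0.1]
[-0.13  0.5  -0.49  1.67  0.27  1.03 -1.55]
```

Request:
carry_out --steps '[{"linear":[-0.01,0.01,0.03],"twist":[0,0,0.45]},{"linear":[0,0,0],"twist":[0,0,0.45]},{"linear":[0,0,0],"twist":[0,0,0.45]},{"linear":[0,0,0],"twist":[0,0,0.45]},{"linear":[0,0,0],"twist":[0,0,0.45]},{"linear":[0,0,0],"twist":[0,0,0.45]},{"linear":[0,0,0],"twist":[0,0,0.45]},{"linear":[0,0,0],"twist":[0,0,0.45]}]'

```text
t: 19.92
tool_pos: [0.5569, 0.2652, 0.176]
tcp_rot: [-0.0, 0.987, 0.163, 0.001]
wrist_force: [-0.9, 0.5, -1.1]
finger_gap: 0.152
```

Request:
carry_out --steps '[{"linear":[0,0,0],"twist":[0,0,0.45]},{"linear":[0,0,0],"twist":[0,0,0.45]},{"linear":[0,0,0],"twist":[0,0,0.45]},{"linear":[0,0,0],"twist":[0,0,0.45]},{"linear":[0,0,0],"twist":[0,0,0.4]},{"linear":[0,0,0],"twist":[0,0,0.3]},{"linear":[0,0,0],"twist":[0,0,0.2]},{"linear":[0,0,0],"twist":[0,0,0.1]}]'

```text
t: 20.92
tool_pos: [0.5564, 0.2652, 0.1763]
tcp_rot: [0.0, 1.0, 0.007, 0.001]
wrist_force: [-1.0, 0.1, -2.0]
finger_gap: 0.157
```

```bash
python3 - <<'E'
from meas import *
from plan import *
plan((.5569,.2645,.1755),1.5,n=3,lmax=.1,tmax=.3)
o=look("21")
s=monitor.state();z0=s['tool_pos'][2]-.0533
dishfit(o,(.557,.263),z0=z0)
p=o["scene"][0];cv2.imwrite("pics/s21.png",cv2.resize(p[130:290,340:500,::-1],None,fx=3.75,fy=3.75,interpolation=cv2.INTER_CUBIC))
p=o["top"][0];cv2.imwrite("pics/t21.png",cv2.resize(p[130:250,100:260,::-1],None,fx=4,fy=4,interpolation=cv2.INTER_CUBIC))
E
```

```text
t 20.925 pos [0.5564 0.2652 0.1763] yaw 0.79 z [ 0.001 -0.    -1.   ] F [-1.   0.1 -2. ] gap 0.157
err mm [ 0.5 -0.7 -0.8] rot units [ 0.   -0.01 -0.12]
[{"linear": [0.02, 0.03, 0.03], "twist": [0.0, -0.01, -0.12]}]
left mm [-0.   0.1 -0.1]
scene blk 256 med [0.5644 0.2641 0.2027] mid [0.56   0.2637 0.1983] zmax 0.2118 rect [563.2 266.1] [28.1 34.2] 45.7 axis 99.4
scene bar 367 med [0.5683 0.2645 0.2017] mid [0.5715 0.2635 0.2019] zmax 0.2119 rect [563.2 266.1] [28.1 34.2] 45.7 axis -0.7
scene red 18 med [0.558 0.221 0.135] mid [0.5584 0.2218 0.1339] zmax 0.1366
scene vio 78 med [0.5681 0.2634 0.1477] mid [0.5633 0.2634 0.1436] zmax 0.1545
scene rim 462 med [0.5424 0.2476 0.1306] mid [0.5565 0.2629 0.1299] zmax 0.1353
top blk 52 med [0.5429 0.2572 0.2034] mid [0.5423 0.255  0.1981] zmax 0.2080 rect [544.1 254.2] [13.8 21.1] 27.5 axis 127.7
top bar 74 med [0.5439 0.2581 0.2026] mid [0.563  0.2553 0.1999] zmax 0.2076 rect [564.3 255.4] [21.2 66.3] 88.6 axis -176.7
top red 8 med [0.5555 0.2199 0.1367] mid [0.5551 0.2206 0.1378] zmax 0.1404
top vio 0
top rim 403 med [0.5417 0.2436 0.1318] mid [0.5505 0.2497 0.1313] zmax 0.1374
```

View pics/s21.png

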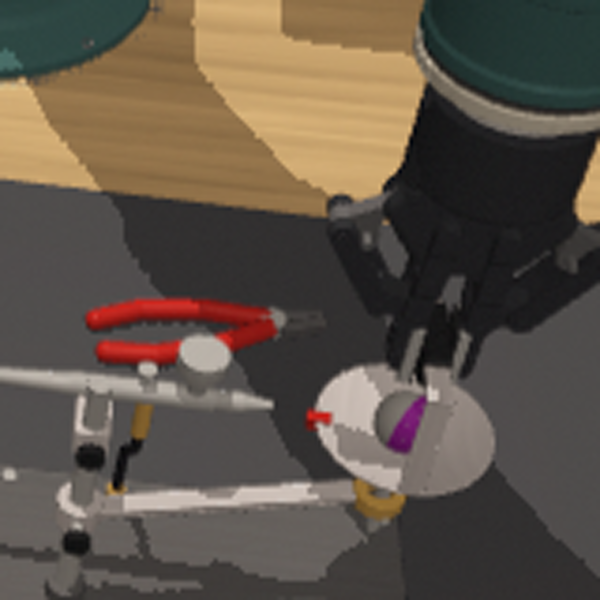

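View pics/t21.png

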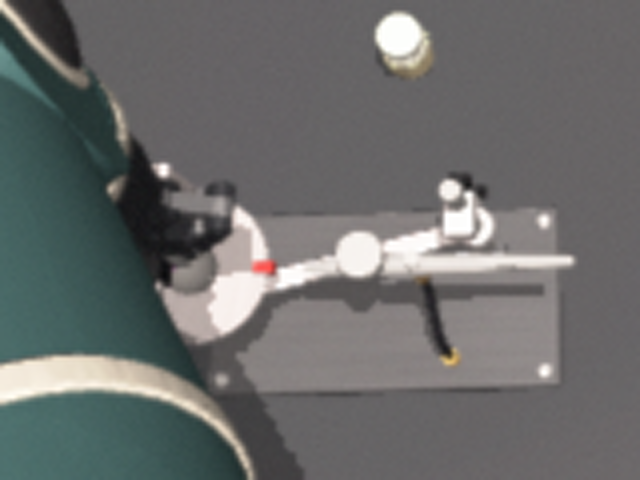

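Request:
carry_out --steps '[{"linear":[0.01,0.03,0.03],"twist":[0,0,-0.12]},{"linear":[0,0,0],"twist":[0,0,0]},{"linear":[0,0,0],"twist":[0,0,0]},{"linear":[0,0,0],"twist":[0,0,0]},{"linear":[0,0,0],"twist":[0,0,0]},{"linear":[0,0,0],"twist":[0,0,0]}]'

```text
t: 21.78
tool_pos: [0.5568, 0.2644, 0.1756]
tcp_rot: [-0.0, 1.0, 0.014, 0.001]
wrist_force: [-1.3, -0.4, -1.5]
finger_gap: 0.152
```

```bash
python3 - <<'E'
from meas import *
from plan import *
plan((.5569,.2645,.1755),1.5,n=1,lmax=.1,tmax=.3)
o=look("22"); p,d,W,h=o["scene"]
print("expected ball px",proj("scene",[[.5569,.2635,.138]]))
b=(d>0)&(np.hypot(W[...,0]-.558,W[...,1]-.2635)<.024)&(W[...,2]>.134)&(W[...,2]<.158); b&=(W[...,2]>.128+.0)
P=W[b]
from scipy.optimize import least_squares
f=lambda c:np.linalg.norm(P-c,axis=1)-.016
q=least_squares(f,[.557,.263,.138],loss='soft_l1',f_scale=.001); print("ball fit",q.x,len(P),np.median(abs(q.fun)))
rim=(d>0)&(np.hypot(W[...,0]-.557,W[...,1]-.263)<.05)&(W[...,2]>.118)&(W[...,2]<.1375)
Q=W[rim]; A=np.c_[Q[:,:2],np.ones(len(Q))]; print("hollow",np.round(np.percentile(Q,[1,99],0),4))
dishfit({"scene":o["scene"]},(.557,.263),z0=.122)
cv2.imwrite("pics/s22.png",cv2.resize(p[210:280,400:480,::-1],None,fx=8,fy=8,interpolation=cv2.INTER_CUBIC))
cv2.imwrite("pics/s22f.png",p[:,:,::-1])
for n in("mini_staff","mini_shield","dropper","pot_bone","pot_violet","clippers"):
    for c in nets.cut_out("scene",n)[:1]: print(n,np.round(np.median(W[c['pixels']&(d>0)],0),3))
E
```

```text
t 21.775 pos [0.5568 0.2644 0.1756] yaw 1.63 z [ 1.2e-03  3.0e-04 -1.0e+00] F [-1.3 -0.4 -1.5] gap 0.152
err mm [ 0.1  0.1 -0.1] rot units [-0.   -0.01  0.02]
[{"linear": [0.01, 0.0, 0.0], "twist": [0.0, -0.01, 0.02]}]
left mm [-0.1  0.  -0.1]
expected ball px [[447.29838509 242.37236831]]
ball fit [0.55675782 0.26402368 0.13682303] 165 0.0009059080268229366
hollow [[0.5167 0.2191 0.1215]
 [0.6007 0.3055 0.1362]]
scene blk 254 med [0.5649 0.2629 0.2016] mid [0.5599 0.263  0.1968] zmax 0.2108 rect [563.9 264.1] [30.  32.1] 46.1 axis 101.6
scene bar 372 med [0.5685 0.2637 0.2007] mid [0.5715 0.2626 0.2009] zmax 0.2108 rect [563.9 264.1] [30.  32.1] 46.1 axis 0.6
scene red 22 med [0.56   0.2198 0.1335] mid [0.5589 0.221  0.1322] zmax 0.1361
scene vio 81 med [0.5691 0.2629 0.1466] mid [0.5635 0.2626 0.1429] zmax 0.1533
scene rim 465 med [0.5429 0.2463 0.13  ] mid [0.5558 0.2618 0.1292] zmax 0.1344
mini_staff [ 0.514 -0.217  0.088]
mini_shield [ 0.408 -0.219  0.088]
dropper [ 0.722 -0.095  0.041]
pot_bone [0.74  0.167 0.038]
pot_violet [ 0.43  -0.068  0.03 ]
clippers [0.363 0.179 0.009]
```

View pics/s22.png

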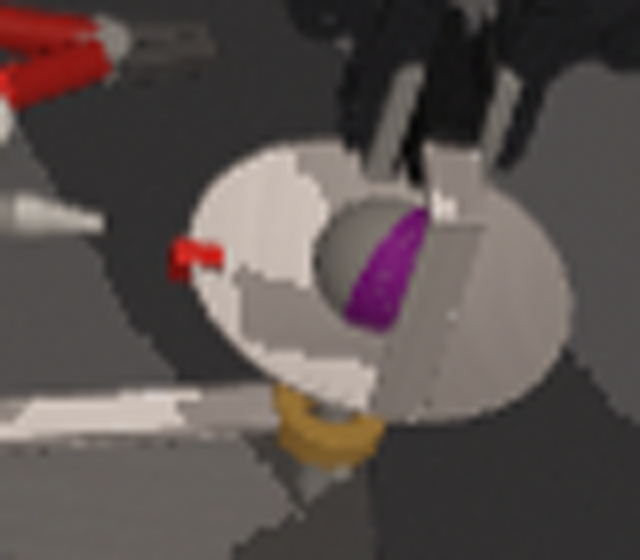

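View pics/s22f.png

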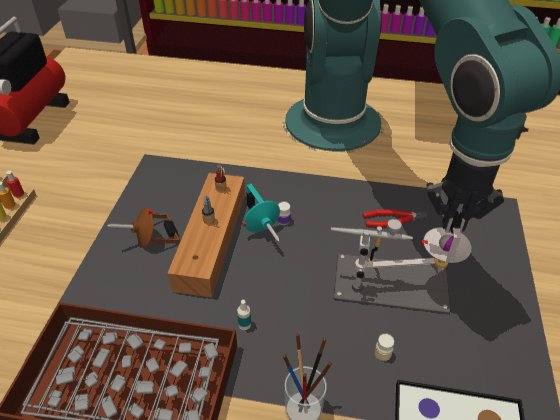

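```bash
python3 -c "
from rig import *
from rig import r, monitor
print(r.hand_in()); print(monitor.state()['t'])"
```

```text
the job is handed in; nothing more can be done
None
the job is handed in; nothing more can be done
```

The job is handed in at about t = 22 s, with the dish held over the guide eye and its index at the nozzle. The hand-in reported no verdict.

**What I did:** I gripped the dish by its black grip at 50 N and lifted it straight out of the rack. I carried it over the airbrush and lowered the spindle through the eye. Only then did I turn it about 58° until the index pointed at the nozzle.

**Last checks:**

| Check | Result |
|---|---|
| Ball centre (fitted) | (0.557, 0.264, 0.137) m: about 1 mm off the dish axis and 1 mm below nozzle height |
| Tool tilt (stands for dish tilt) | about 0.001 rad |
| Index | within about 1° of the airbrush line (from the tool's yaw); it shows pointing at the nozzle in both pictures |
| Spindle tip | about 34 mm below the eye's mouth, worked out from the tool height |
| Wrist force | about 2 N |
| Finger opening | 13 mm, against the 14 mm grip |
| Miniatures, pots and dropper | within about 3 mm of their first measured positions (pot_violet's height reading was 10 mm lower, but x and y agreed) |
| Clippers | not measured at the start; they look unmoved in the pictures |

**What disagreed:**
- **Look-alikes:** the brown and turquoise dishes fell over by themselves in the first two seconds. The real dish was turned about 45° in its hole over the same time, probably knocked by the brown one.
- **Turn:** because of that, I turned the dish about 15° further from the nozzle while carrying it. That kept the index at about 58° off the nozzle, so the final turn was 58° rather than a full quarter.
- **Cameras:** the two cameras differed by about 4 mm in x. I lined the spindle up with the eye in the scene camera alone.

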